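Set up the date-stamping place on the books return counter

TASK

Set up the date-stamping place: lay the red pocket book flat and square in the middle of the cork mat and the blue one squarely on top of it; put the ink pad about 4 cm in front of the scanner, on the side of its red window, centred on it and square to it, and stand the date stamp upright on the middle of the pad. Stand the card box upright, midway between the mat and the scanner on the grey runner, square to the runner, its long side along it. Leave the green book and the brass bell where they are.

Things in the scene. Friction and masses are not known exactly. Their poses are not given: they have to be found in the camera images.
- runner: Fixed grey fabric strip on the counter, 130 (x) x 560 (y) x 2 mm thick, roughly crosswise in front of the robot. Origin at the centre of its underside, marked by a thin pale line across it; its y axis runs along its length. Mat and scanner lie on it, 215 mm either side of this centre, in either order, so the centre is the point midway between them.
- mat: Fixed cork mat, 80 (x) x 110 (y) x 4 mm, lying on the runner (its top is 6 mm above the counter). Origin at the centre of its underside, long side along its y.
- scanner: Fixed barcode scanner on the runner: grey foot 80 x 80 x 20 mm with a black head on it, 60 mm high in all above the counter. Origin at the centre of its underside; its red window and a red strip on the foot are on its -x side, which looks roughly to the robot. The edge of the foot is 40 mm from the origin.
- red_book: Loose red pocket book lying flat, 58 (x) x 92 (y) x 26 mm thick, about 0.12 kg. Origin at the centre of its underside.
- blue_book: Loose blue pocket book lying flat, 54 (x) x 86 (y) x 20 mm thick, about 0.09 kg. Origin at the centre of its underside.
- ink_pad: Loose stamp pad: flat silvery tin with a dark violet pad on its upper face, 56 (x) x 84 (y) x 18 mm high, about 0.11 kg. Origin at the centre of its underside. In its place (about 4 cm clear of the scanner's foot) its centre is about 108 mm from the scanner's origin; it lies on the bare counter or partly over the thin runner's edge.
- stamp: Loose date stamp standing upright: black foot 30 (x) x 44 (y) x 20 mm, and an upright round pale wooden handle 24 mm in diameter from 20 to 78 mm above its underside. About 0.07 kg. Origin at the centre of its underside, z up along the handle.
- card_box: Loose pale wooden box full of white cards, 56 (x) x 90 (y) x 40 mm, the cards rising to 49 mm; about 0.18 kg. Origin at the centre of its underside, its long side along y.
- green_book: Loose green pocket book lying flat, 56 (x) x 90 (y) x 22 mm; a bystander, to be left where it is. Origin at the centre of its underside.
- bell: Loose brass counter bell, 68 mm in diameter, 52 mm high, standing behind the runner; a bystander, to be left where it is. Origin at the centre of its underside.
There are look-alikes about, which are no part of the job. Leave any pink look-alike of the stamp alone.

How it is judged:
By the outcome, as a careful person would: the job done as asked, in the order asked, and still so for the second after the job is handed in, with the robot touching nothing.
It also fails if it takes over 125 s, if anything falls off the work surface, if the arm or the gripper's body presses on something with over 40 N, if the wrist force passes 120 N, or if a joint passes its speed limit or range.

ROBOT

A 6-joint arm with a two-finger parallel gripper is mounted at the origin on the work surface. World frame = base frame: x ahead of the robot, y to its left, z up, the work surface at z = 0. Lengths are in m, angles in rad, forces in N, time in s.
With the tool pointing down it reaches from about 0.425 to 0.95 m from the base axis. Payload 3.5 kg.
Tool frame: the origin (TCP) lies on the centre line of the jaws, within the pads' length; the fingertips stand 11 mm ahead of it and the grasp point (between the pads) lies 8 mm behind it; x points along the fingers, y is the direction in which the jaws open and shut, and the axes are right-handed (so a half turn about x gives the same grasp; the last joint's range is limited). The gripper opens to 85 mm and grips with 20 to 120 N. Pads are 22 mm wide; open, the fingers measure 114 mm over their backs; the gripper's body (76 mm by 85 mm) begins 54 mm behind the grasp point. The pads swing forward as they close: fully open they stand 13 mm farther back than shut.
Start: joints at [-1.296, 0.286, 1.577, -0, 1.279, -0.15], TCP at [0.278, -0.615, 0.214] pointing down, gripper open.
Joint ranges: [-2.77, 2.77], [-0.9, 2.22], [0.21, 2.48], [-1.53, 4.67], [0.24, 2.81], [-2.84, 2.84]. Speed limits (rad/s): [2.79, 2.79, 3.14, 3.14, 3.14, 3.14].

INTERFACE

Orientations are given as a unit quaternion [x, y, z, w].
In Python, from plant import ctrl gives the robot as it stands. The module is installed in compiled form; this text tells all that it offers.
- The arm moves only by the tool drive_tool, never from a script. Its argument "series" is a list of rows, each a list of 2 entries, a list of its own where there are three numbers: the shift along the tool's x, y, z in units of 50 mm (1.0 is 50 mm), then the turn, a rotation vector about the tool's x, y, z in degrees. A call has 1 to 5 rows; each row shifts and turns the pose as measured when the row begins, along the tool's axes as they then stand; what a row does not reach is not made up. A row lasts 1/10 s, in which the tool goes at most 50 mm and 8.59 degrees, less where a joint would pass 70% of its speed; a pose out of reach is approached as far as the arm can. A call is refused whole if a number of a shift passes 1 or a number of a turn 8.59, either way. A call with a gripper value outside its range is refused whole. "grip" is the gripper's target within -1 to 1 (fully open at 1, half-way at 0, shut at -1), set as the call begins (left out, the last holds). The fingers move at their own pace and stop on an object; "newtons" is the grip in N (left out, the last holds). Time passes only in rows, so rows that do not move let the fingers close. It gives the time, the measured TCP pose, the force and the opening at its end, in the units of the state.
- ctrl.get_state(): the state, without advancing time (a new reading comes with each control period).
- ctrl.read_camera(name): name is "side" or "top" or "wrist"; returns a dict with "img" (384x512x3 uint8, red, green, blue), "camera_matrix" (3x3 intrinsics, pixels), "k1" (the pictures are not rectified: a ray, as slopes to the right and down, at radius r is drawn at 1 + k1 r^2 times it, then the intrinsics apply), "R" (3x3) and "t" (3): a world point X has camera coordinates R X + t. Camera axes: x right, y down, z forward; pixel columns grow to the right and rows downward; lengths in m; the calibration is good to about 2 mm. A picture is of the moment at which its call begins. There is no depth.
- ctrl.sign_off(): hands the job in, once; it reports no verdict.
The state is a dict: "time": time; "qpos": joint angles; "dq": joint speeds; "joint_efforts": joint torques, N m; "eef_pos": TCP position; "tcp_rot": TCP orientation; "contact_force": force on the tool from outside, world axes, zero at the start; "wrist_torque": the same for the moment, N m; "opening": opening from 0.0 (shut) to 1.0 (fully open).
Only numpy, scipy, OpenCV 4.12 (cv2) and the standard library are available. Lean on these libraries where they do the work, as an engineer would, in place of code of your own. Each camera call takes 0.05 s, during which the arm holds its last target.

## Working session

There is one attempt and no reset: what is moved stays moved. The work goes in short steps, Python scripts to look and compute and a tool call to move; the robot and the scene stay as the last step left them, time stands still between calls to the robot, and variables do not carry over. Pictures are saved under pics/ and viewed, and the job is handed in when it is done.

Besides the shell and the picture viewer there is one more tool, called as a command line: name --argument value ..., lists and objects as JSON in quotes. drive_tool: Moves the arm, as the interface text tells. Its arguments: {"type":"object","properties":{"series":{"type":"array"},"grip":{"type":"number"},"newtons":{"type":"number"}},"required":["series"]}

```bash
mkdir -p pics; ls; python3 - <<'E'
from plant import ctrl
import cv2,json
s=ctrl.get_state();print(s)
for n in("side","top","wrist"):
    d=ctrl.read_camera(n)
    cv2.imwrite(f"pics/{n}0.png",cv2.cvtColor(d["img"],cv2.COLOR_RGB2BGR))
    print(n,d["camera_matrix"],d["k1"],d["R"],d["t"])
E
```

```text
pics
{'time': 0.0, 'qpos': array([-1.29599751e+00,  2.87207836e-01,  1.57821032e+00, -1.98404400e-05,
        1.27857717e+00, -1.49980836e-01]), 'dq': array([-0.00011743, -0.00088403, -0.00050272, -0.00091383,  0.001545  ,
        0.00068691]), 'joint_efforts': array([-1.45346425e-03, -4.05988276e+01, -2.92625874e+01, -2.70280798e-04,
        5.82113615e-03,  3.81891979e-06]), 'eef_pos': array([ 0.27802109, -0.61430886,  0.21300106]), 'tcp_rot': array([-0.69115744, -0.149905  ,  0.6912768 , -0.1482102 ]), 'contact_force': array([-0.38349317,  0.09592339, -0.15848915]), 'wrist_torque': array([-0.0166187 ,  0.03912109,  0.02635987]), 'opening': 1.0002010049120813}
side [[378.42707832   0.         252.59463143]
 [  0.         378.42707832 189.78191564]
 [  0.           0.           1.        ]] -0.04192168544612862 [[ 0.9955329  -0.09193874  0.02148291]
 [-0.0322844  -0.54530452 -0.83761608]
 [ 0.08872409  0.8331808  -0.54583678]] [-0.59850768  0.02239848  1.2919302 ]
top [[349.95548357   0.         257.41659719]
 [  0.         349.95548357 194.92242426]
 [  0.           0.           1.        ]] 0.02158550129243996 [[-1.58289794e-02 -9.99874232e-01 -9.82021760e-04]
 [-9.80465476e-01  1.57142818e-02 -1.96062518e-01]
 [ 1.96053292e-01 -2.14063112e-03 -9.80590906e-01]] [-0.05579468  0.57346825  1.21955968]
wrist [[329.91796215   0.         251.98772326]
 [  0.         329.91796215 189.08886475]
 [  0.           0.           1.        ]] -0.029919423034779163 [[ 0.4126063  -0.91090681 -0.00219451]
 [-0.86184778 -0.39116213  0.32281666]
 [-0.29491431 -0.13130486 -0.94645897]] [-0.67410268 -0.04238864  0.38237626]
```

View pics/top0.png

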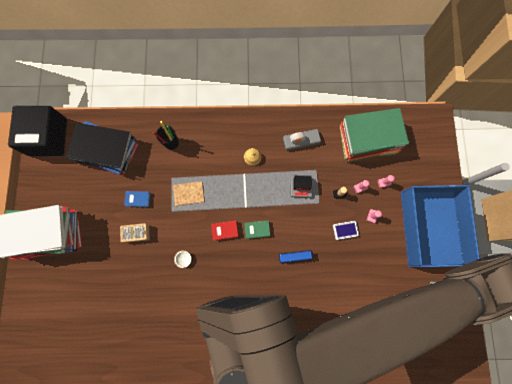

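View pics/side0.png

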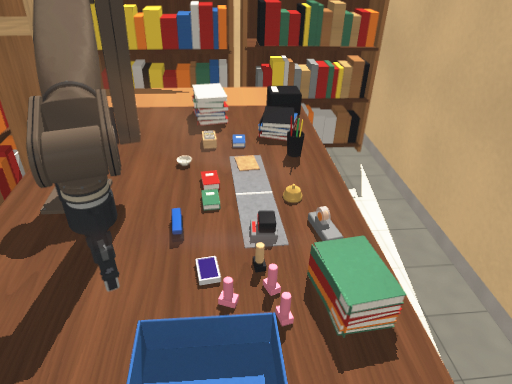

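View pics/wrist0.png

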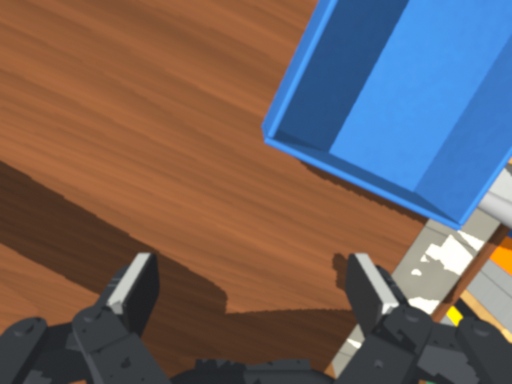

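The top view shows the mat at (188,193), the scanner at (303,186) and the runner line at (245,190). The red book is at (225,231) with green close beside it at (257,230). The blue book is at (137,199), the ink pad at (346,231), the stamp at (341,193) and the card box at (134,233). The pink look-alikes are at (362,186), (386,182) and (374,216). A long thin blue thing sits at (296,257). I'll enlarge to confirm.

```bash
cat > h.py <<'E'
import numpy as np,cv2
from plant import ctrl
from scipy.spatial.transform import Rotation as Ro
def cam(n,save=None):
    d=ctrl.read_camera(n)
    if save: cv2.imwrite(f"pics/{save}.png",cv2.cvtColor(d["img"],cv2.COLOR_RGB2BGR))
    return d
def ray(d,px):
    px=np.atleast_2d(np.asarray(px,float));K=d["camera_matrix"]
    u=(px-[K[0,2],K[1,2]])/[K[0,0],K[1,1]]
    v=u.copy()
    for _ in range(20): v=u/(1+d["k1"]*(v**2).sum(1,keepdims=True))
    r=np.c_[v,np.ones(len(v))]@d["R"]   # R^T v
    return -d["R"].T@d["t"],r
def plane(d,px,z):
    c,r=ray(d,px); return c+r*((z-c[2])/r[:,2])[:,None]
def proj(d,X):
    X=np.atleast_2d(X)@d["R"].T+d["t"]; v=X[:,:2]/X[:,2:]
    v=v*(1+d["k1"]*(v**2).sum(1,keepdims=True));K=d["camera_matrix"]
    return v*[K[0,0],K[1,1]]+[K[0,2],K[1,2]]
def hsv(d): return cv2.cvtColor(d["img"],cv2.COLOR_RGB2HSV)
def crop(d,x0,y0,x1,y1,name,s=4):
    im=cv2.resize(d["img"][y0:y1,x0:x1],None,fx=s,fy=s,interpolation=cv2.INTER_CUBIC)
    cv2.imwrite(f"pics/{name}.png",cv2.cvtColor(im,cv2.COLOR_RGB2BGR))
def rect(d,mask,z,roi=None,minarea=30):
    """largest blob -> contour rays on plane z -> minAreaRect: centre, sizes(long,short), yaw of long side (deg)"""
    m=mask.astype(np.uint8)
    if roi: k=np.zeros_like(m);k[roi[1]:roi[3],roi[0]:roi[2]]=1;m&=k
    m=cv2.morphologyEx(m,cv2.MORPH_CLOSE,np.ones((5,5)))
    cs,_=cv2.findContours(m,cv2.RETR_EXTERNAL,cv2.CHAIN_APPROX_NONE)
    c=max(cs,key=cv2.contourArea)
    P=plane(d,c[:,0,:],z)[:,:2]
    b=cv2.boxPoints(cv2.minAreaRect((P*1000).astype(np.float32)))
    e1,e2=b[1]-b[0],b[2]-b[1]
    if np.linalg.norm(e1)<np.linalg.norm(e2): e1,e2=e2,e1
    return b.mean(0),np.linalg.norm(e1),np.linalg.norm(e2),(np.degrees(np.arctan2(e1[1],e1[0]))%180), c[:,0,:].mean(0)
def tool():
    s=ctrl.get_state();return s,s["eef_pos"],Ro.from_quat(s["tcp_rot"])
def goto(p,yaw_y=None,k=None):
    """print needed shift in tool axes (units 50mm) for target TCP p, and turn for tool down with jaw (tool y) dir yaw_y deg (mod 180)"""
    s,t,R=tool()
    sh=R.inv().apply(np.asarray(p)-t)/0.05
    print("t=%.1f tcp"%s["time"],np.round(t*1000,1),"yawY %.1f"%yawy(R),"open %.2f"%s["opening"],"F",np.round(s["contact_force"],1))
    print(" shift units",np.round(sh,2))
    if yaw_y is not None:
        a=yaw_y%180 
        best=None
        for c in(a,a-180):
            x=np.array([0,0,-1.]);y=np.array([np.cos(np.radians(c)),np.sin(np.radians(c)),0]);z=np.cross(x,y)
            rv=(R.inv()*Ro.from_matrix(np.c_[x,y,z])).as_rotvec(degrees=True)
            if best is None or np.linalg.norm(rv)<np.linalg.norm(best): best=rv
        print(" turn",np.round(best,1),"q6",np.round(s["qpos"][5],2))
def yawy(R): y=R.apply([0,1,0]);return np.degrees(np.arctan2(y[1],y[0]))
E
python3 - <<'E'
from h import *
d=cam("top"); crop(d,100,160,300,280,"t1"); crop(d,260,160,400,280,"t2",5)
E
```

```text
(no output)
```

View pics/t1.png

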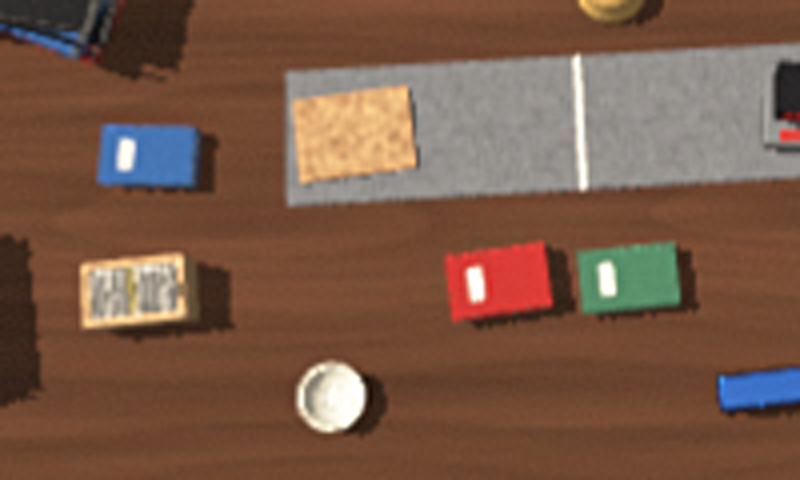

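View pics/t2.png

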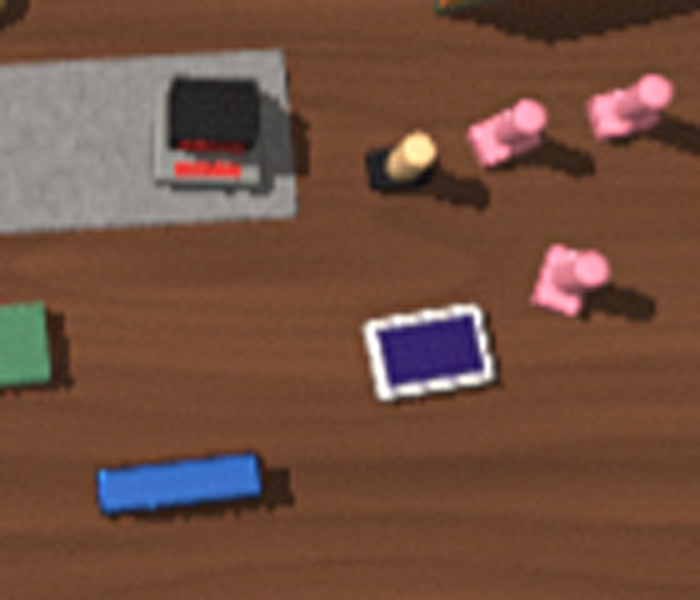

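```bash
python3 - <<'E'
from h import *
d=cam("top");H=hsv(d);h,s,v=[H[...,i].astype(int) for i in range(3)]
red=((h<6)|(h>174))&(s>150)&(v>100)
blue=(h>100)&(h<125)&(s>120)&(v>90)
green=(h>50)&(h<90)&(s>80)
gray=(s<40)&(v>60)
def f(n,m,z,roi):
    r=rect(d,m,z,roi);print(n,"c",np.round(r[0]),"L %.0f S %.0f yaw %.1f"%(r[1:4]),np.round(r[4]))
f("red",red,.026,(200,210,243,250))
f("green",green,.022,(240,210,275,250))
f("blue",blue,.020,(118,185,160,215))
f("bar",blue,.010,(270,245,320,270))
f("padv",(h>115)&(h<145)&(s>100),.018,(325,212,370,250))
f("pad",((h>115)&(h<145)&(s>100))|((s<60)&(v>150)),.018,(325,212,370,250))
f("mat",(h>8)&(h<22)&(s>90)&(v>130),.006,(168,175,210,212))
f("runner",gray|((v<60)&(s<200)&False),.002,(165,165,325,215))
f("box",((h>8)&(h<25)&(v>140)|((s<60)&(v>110))),.040,(115,218,155,247))
f("line",(s<40)&(v>190),.002,(236,165,255,215))
f("handle",(h>10)&(h<26)&(v>170)&(s>60),.078,(330,180,352,205))
f("stampfoot",(v<45),.02,(330,180,352,205))
f("redstrip",red,.02,(285,188,320,200))
print(plane(d,[[303,186]],.06))
E
```

```text
red c [450.  59.] L 94 S 63 yaw 97.6 [224. 230.]
green c [451. -61.] L 88 S 54 yaw 94.8 [257. 229.]
blue c [572. 387.] L 86 S 53 yaw 89.1 [137. 199.]
bar c [ 351. -200.] L 118 S 30 yaw 95.7 [295. 256.]
padv c [ 445. -388.] L 68 S 39 yaw 98.6 [346. 230.]
pad c [ 444. -385.] L 87 S 58 yaw 98.6 [345. 230.]
mat c [594. 198.] L 111 S 81 yaw 97.1 [188. 193.]
runner c [603. -18.] L 557 S 130 yaw 92.3 [244. 190.]
box c [446. 387.] L 93 S 61 yaw 94.7 [133. 232.]
line c [604. -16.] L 125 S 9 yaw 2.3 [245. 190.]
handle c [ 583. -367.] L 35 S 23 yaw 105.2 [342. 190.]
stampfoot c [ 580. -375.] L 45 S 27 yaw 86.6 [339. 195.]
redstrip c [ 592. -229.] L 45 S 23 yaw 89.1 [300. 192.]
[[ 0.60243235 -0.23199428  0.06      ]]
```

The red book at (225,231) fits the description: red, flat, about 94x63 mm as measured. The blue one is (137,199) at 86x53 mm; the 118x30 mm bar at (296,257) is not it. The stamp is the wood and black one at (341,193), and the three pink ones are look-alikes. Now moving toward the red book.

```bash
python3 -c "
from h import *
goto([.55,-.2,.2],7.6);goto([.45,.059,.16],7.6)"
```

```text
t=0.2 tcp [ 278.1 -614.7  213.7] yawY -65.7 open 1.00 F [1.  0.1 0.9]
 shift units [ 0.28 -5.32 -8.37]
 turn [-73.3  -0.    0. ] q6 -0.15
t=0.2 tcp [ 278.1 -614.7  213.7] yawY -65.7 open 1.00 F [1.  0.1 0.9]
 shift units [  1.09 -10.86  -8.68]
 turn [-73.3  -0.    0. ] q6 -0.15
```

```bash
cat >> h.py <<'E'
def plan(p,yaw=None,maxs=0.95):
    """suggest rows (rounded) for a straight way to TCP p, tool down with jaws along yaw (mod 180)"""
    s,t,R=tool();p=np.asarray(p,float)
    if yaw is None: rv=np.zeros(3)
    else:
        best=None
        for c in(yaw%180,yaw%180-180):
            x=np.array([0,0,-1.]);y=np.array([np.cos(np.radians(c)),np.sin(np.radians(c)),0]);z=np.cross(x,y)
            rv=(R.inv()*Ro.from_matrix(np.c_[x,y,z])).as_rotvec(degrees=True)
            if best is None or np.linalg.norm(rv)<np.linalg.norm(best): best=rv
        rv=best
    dist=np.linalg.norm(p-t)/.05
    n=max(1,int(np.ceil(max(dist/maxs,np.linalg.norm(rv)/8.4))))
    print("t=%.1f tcp"%s["time"],np.round(t*1000,1),"yawY %.1f"%yawy(R),"open %.2f"%s["opening"],"F",np.round(s["contact_force"],1),"q6 %.2f"%s["qpos"][5],"n",n)
    Rc=R;st=Ro.from_rotvec(rv/n,degrees=True);out=[]
    for i in range(n):
        sh=Rc.inv().apply((p-t)/n)/.05; Rc=Rc*st
        out.append("[[%.2f,%.2f,%.2f],[%.1f,%.1f,%.1f]]"%(*sh,*(rv/n)))
    for i in range(0,n,5): print("["+",".join(out[i:i+5])+"]")
E
python3 -c "
from h import *
plan([.50,-.2,.2],7.6)"
```

```text
t=0.2 tcp [ 278.1 -614.7  213.7] yawY -65.7 open 1.00 F [1.  0.1 0.9] q6 -0.15 n 10
[[[0.03,-0.57,-0.75],[-7.3,-0.0,0.0]],[[0.03,-0.47,-0.81],[-7.3,-0.0,0.0]],[[0.03,-0.37,-0.87],[-7.3,-0.0,0.0]],[[0.03,-0.25,-0.91],[-7.3,-0.0,0.0]],[[0.03,-0.13,-0.93],[-7.3,-0.0,0.0]]]
[[[0.03,-0.01,-0.94],[-7.3,-0.0,0.0]],[[0.03,0.11,-0.93],[-7.3,-0.0,0.0]],[[0.03,0.22,-0.91],[-7.3,-0.0,0.0]],[[0.03,0.34,-0.88],[-7.3,-0.0,0.0]],[[0.03,0.45,-0.83],[-7.3,-0.0,0.0]]]
```

drive_tool --series '[[[0,-0.57,-0.75],[-7.3,0,0]],[[0,-0.47,-0.81],[-7.3,0,0]],[[0,-0.37,-0.87],[-7.3,0,0]],[[0,-0.25,-0.9],[-7.3,0,0]],[[0,-0.13,-0.93],[-7.3,0,0]]]' --grip 1 --newtons 40

```text
time: 0.75
eef_pos: [0.3875, -0.4056, 0.2118]
tcp_rot: [-0.607, -0.363, 0.607, -0.362]
contact_force: [0.1, -0.1, 1.0]
opening: 1.001
```

drive_tool --series '[[[0,0,-0.94],[-7.3,0,0]],[[0,0.1,-0.93],[-7.3,0,0]],[[0,0.22,-0.9],[-7.3,0,0]],[[0,0.34,-0.88],[-7.3,0,0]],[[0,0.45,-0.83],[-7.3,0,0]]]'

```text
time: 1.25
eef_pos: [0.4968, -0.1875, 0.2124]
tcp_rot: [0.457, 0.54, -0.456, 0.541]
contact_force: [0.8, -0.5, -0.4]
opening: 0.999
```

```bash
python3 -c "
from h import *
plan([.45,.059,.16],7.6)"
```

```text
t=1.2 tcp [ 496.8 -187.5  212.4] yawY 9.6 open 1.00 F [ 0.8 -0.5 -0.4] q6 -0.72 n 6
[[[0.17,-0.02,-0.84],[0.3,0.0,-0.0]],[[0.17,-0.02,-0.84],[0.3,0.0,-0.0]],[[0.17,-0.03,-0.84],[0.3,0.0,-0.0]],[[0.17,-0.03,-0.84],[0.3,0.0,-0.0]],[[0.17,-0.04,-0.84],[0.3,0.0,-0.0]]]
[[[0.17,-0.04,-0.84],[0.3,0.0,-0.0]]]
```

drive_tool --series '[[[0.1,0,-0.84],[0.3,0,0]],[[0.1,0,-0.84],[0.3,0,0]],[[0.1,0,-0.84],[0.3,0,0]],[[0.1,0,-0.84],[0.3,0,0]],[[0.1,0,-0.84],[0.3,0,0]]]'

```text
time: 1.75
eef_pos: [0.4645, 0.0284, 0.1879]
tcp_rot: [0.464, 0.533, -0.461, 0.537]
contact_force: [1.8, 0.2, 0.8]
opening: 1.004
```

drive_tool --series '[[[0,0,-0.5],[0,0,0]],[[0,0,0],[0,0,0]]]'

```text
time: 1.95
eef_pos: [0.4585, 0.0583, 0.1868]
tcp_rot: [0.462, 0.535, -0.46, 0.538]
contact_force: [-0.1, 0.6, -1.7]
opening: 0.999
```

```bash
python3 -c "
from h import *
plan([.45,.059,.16],7.6);cam('wrist','w1')"
```

```text
t=1.9 tcp [458.5  58.3 186.8] yawY 8.6 open 1.00 F [-0.1  0.6 -1.7] q6 -0.25 n 1
[[[0.54,-0.17,-0.04],[1.0,0.0,-0.3]]]
```

View pics/w1.png

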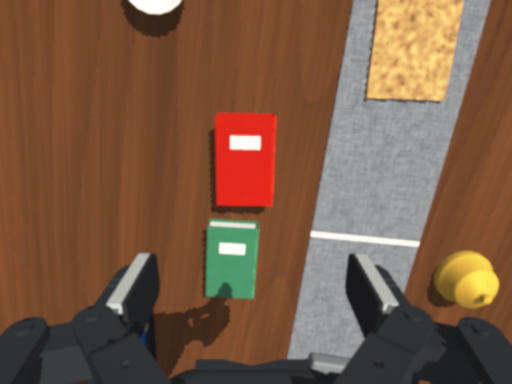

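The wrist view shows red at (246,160), green at (232,258), the mat's lower edge at (405,100) and the runner line at (365,239).

```bash
cat >> h.py <<'E'
def masks(d):
    H=hsv(d);h,s,v=[H[...,i].astype(int) for i in range(3)]
    return dict(red=((h<6)|(h>174))&(s>150)&(v>100),blue=(h>100)&(h<125)&(s>120)&(v>70),green=(h>50)&(h<90)&(s>80),
      cork=(h>8)&(h<22)&(s>90)&(v>150),white=(s<40)&(v>190),violet=(h>115)&(h<150)&(s>80),H=(h,s,v))
def f(d,n,m,z,roi=None):
    r=rect(d,m,z,roi);print(n,"c",np.round(r[0],1),"L %.1f S %.1f yaw %.1f"%(r[1:4]),np.round(r[4]));return r
E
python3 - <<'E'
from h import *
d=cam("wrist");m=masks(d)
f(d,"red",m["red"],.026);f(d,"green",m["green"],.022,(150,200,300,310))
f(d,"line",m["white"],.002,(300,225,430,255))
E
```

```text
red c [451.7  59.6] L 96.7 S 60.1 yaw 97.5 [244. 158.]
green c [453.  -56.7] L 99.0 S 55.8 yaw 94.9 [232. 248.]
line c [605.6 -17.1] L 130.5 S 9.0 yaw 2.3 [365. 238.]
```

```bash
python3 -c "
from h import *
plan([.4515,.061,.06],7.5)"
```

```text
t=2.0 tcp [459.2  56.1 187. ] yawY 8.5 open 1.00 F [0.3 0.2 0.3] q6 -0.25 n 3
[[[0.85,-0.05,-0.04],[0.3,0.0,-0.1]],[[0.85,-0.05,-0.04],[0.3,0.0,-0.1]],[[0.85,-0.05,-0.04],[0.3,0.0,-0.1]]]
```

drive_tool --series '[[[0.85,-0.05,-0.04],[0.3,0,-0.1]],[[0.85,-0.05,-0.04],[0.3,0,-0.1]],[[0.6,-0.05,-0.04],[0.3,0,0]],[[0,0,0],[0,0,0]]]'

```text
time: 2.45
eef_pos: [0.4562, 0.0555, 0.0723]
tcp_rot: [0.469, 0.526, -0.466, 0.535]
contact_force: [-0.9, -0.0, 0.4]
opening: 1.0
```

```bash
python3 -c "
from h import *
plan([.4515,.061,.016],7.5)"
```

```text
t=2.5 tcp [456.2  55.5  72.3] yawY 7.2 open 1.00 F [-0.9 -0.   0.4] q6 -0.22 n 2
[[[0.56,-0.05,-0.06],[-0.1,0.2,-0.3]],[[0.56,-0.04,-0.06],[-0.1,0.2,-0.3]]]
```

drive_tool --series '[[[0.4,-0.06,-0.08],[0,0.2,-0.3]],[[0.4,-0.05,-0.06],[0,0.2,-0.3]],[[0.3,0,0],[0,0,0]],[[0,0,0],[0,0,0]]]'

```text
time: 2.85
eef_pos: [0.4567, 0.0567, 0.0215]
tcp_rot: [0.471, 0.527, -0.467, 0.532]
contact_force: [-0.9, -0.2, -0.4]
opening: 1.0
```

```bash
python3 -c "
from h import *
plan([.4515,.061,.016],7.5);cam('wrist','w2')"
```

```text
t=2.9 tcp [456.7  56.7  21.5] yawY 6.9 open 1.00 F [-0.9 -0.2 -0.4] q6 -0.22 n 1
[[[0.11,-0.09,-0.10],[-0.6,0.1,-0.5]]]
```

View pics/w2.png

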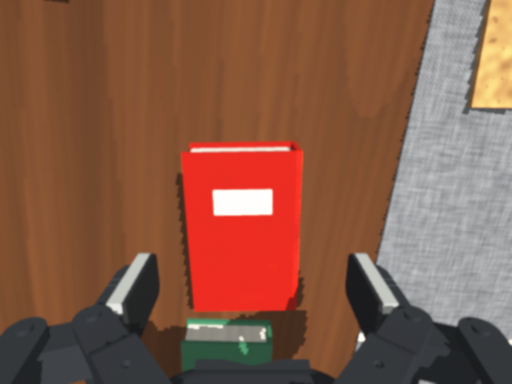

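```bash
python3 - <<'E'
from h import *
d=cam("wrist");m=masks(d);s,t,R=tool()
print("tcp px",proj(d,t),"grasp",proj(d,t+R.apply([-.008,0,0])),"pads",proj(d,[t+R.apply([0,.0425,0]),t+R.apply([0,-.0425,0])]), "tips",proj(d,t+R.apply([.011,0.0425,0])))
f(d,"red",m["red"],.026)
print(-d["R"].T@d["t"])
P=plane(d,[[302,150],[183,150],[194,310],[300,310]],.026);print(np.round(P*1000))
E
```

```text
tcp px [[252.035084  238.6180391]] grasp [[251.99711598 245.77263486]] pads [[330.45159968 238.65592952]
 [173.70425339 238.41211955]] tips [[326.20342584 229.76051112]]
red c [452.1  60.8] L 98.5 S 60.1 yaw 97.6 [240. 223.]
[0.44676405 0.1392276  0.18347784]
[[477. 109.  26.]
 [419. 102.  26.]
 [430.   8.  26.]
 [492.  15.  26.]]
```

drive_tool --series '[[[0.13,-0.03,-0.02],[0,0,0]],[[0,0,0],[0,0,0]]]'

```text
time: 3.15
eef_pos: [0.4595, 0.0567, 0.0194]
tcp_rot: [0.473, 0.524, -0.465, 0.534]
contact_force: [-0.5, 0.2, -0.1]
opening: 1.001
```

drive_tool --series '[[[0,0,0],[0,0,0]],[[0,0,0],[0,0,0]],[[0,0,0],[0,0,0]],[[0,0,0],[0,0,0]],[[0,0,0],[0,0,0]]]' --grip -1 --newtons 40

```text
time: 3.65
eef_pos: [0.461, 0.0567, 0.0214]
tcp_rot: [0.474, 0.523, -0.464, 0.535]
contact_force: [-0.6, 0.5, -0.1]
opening: 0.144
```

drive_tool --series '[[[0,0,0],[0,0,0]],[[-0.3,0,0],[0,0,0]],[[-0.6,0,0],[0,0,0]],[[-0.6,0,0],[0,0,0]],[[0,0,0],[0,0,0]]]'

```text
time: 4.15
eef_pos: [0.4578, 0.0571, 0.0972]
tcp_rot: [0.473, 0.524, -0.465, 0.534]
contact_force: [0.4, -0.7, 0.2]
opening: -0.001
```

```bash
python3 -c "
from h import *
plan([.595,.198,.1],7.1);cam('wrist','w3');d=cam('top');crop(d,150,150,300,260,'t3',5)"
```

```text
t=4.2 tcp [457.8  57.1  97.2] yawY 6.9 open -0.00 F [ 0.4 -0.7  0.2] q6 -0.22 n 5
[[[-0.00,0.61,-0.49],[-0.0,0.0,-0.2]],[[-0.00,0.61,-0.49],[-0.0,0.0,-0.2]],[[-0.01,0.61,-0.49],[-0.0,0.0,-0.2]],[[-0.01,0.61,-0.49],[-0.0,0.0,-0.2]],[[-0.01,0.61,-0.49],[-0.0,0.0,-0.2]]]
```

View pics/w3.png

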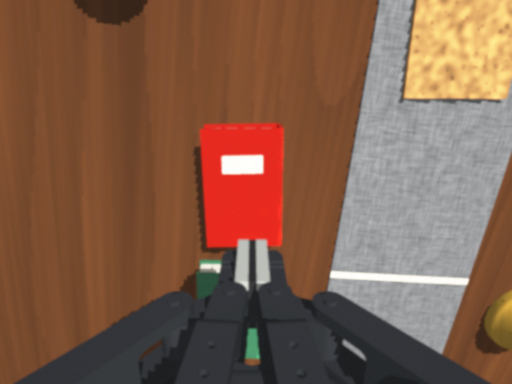

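The jaws shut on nothing. The tips are at (252,240) in this picture and the book's near edge is at row 247, so my position reading was off. I'll check geometry before moving.

```bash
python3 - <<'E'
from h import *
d=cam("wrist");s,t,R=tool();m=masks(d)
print("cam",-d["R"].T@d["t"],"fwd",d["R"][2],"up",-d["R"][1],"tool",t,s["qpos"])
print("tip px",proj(d,t+R.apply([.011,0,0])),"tcp",proj(d,t))
print("tip ray at z=.086",plane(d,[[252,240]],t[2]-.011))
print(np.round(plane(d,[[202,127],[283,127],[282,247],[207,247]],.026)*1000))
f(d,"line",m["white"],.002,(325,265,475,290))
for n in("top","side"):
    e=cam(n); print(n,"tip",proj(e,t+R.apply([.011,0,0])))
    p=proj(e,t)[0].astype(int); x0=max(0,p[0]-60);y0=max(0,p[1]-50); crop(e,x0,y0,x0+120,y0+100,"c_"+n,5);print(x0,y0)
E
```

```text
cam [0.44398254 0.13990414 0.25414149] fwd [ 0.0476333  -0.3209864  -0.94588519] up [-0.11116198  0.93937424 -0.32437485] tool [0.45407873 0.05734509 0.09230065] [-9.67185968e-02 -6.36650602e-02  2.19943183e+00  1.18468870e-04
  9.97950331e-01 -2.17120528e-01]
tip px [[249.5359026  228.26486519]] tcp [[249.4219384  237.02437356]]
tip ray at z=.086 [[0.45649255 0.04998215 0.08130065]]
[[416. 103.  26.]
 [471. 110.  26.]
 [484.  18.  26.]
 [426.  11.  26.]]
line c [605.9 -17.2] L 131.1 S 9.0 yaw 2.2 [405. 281.]
top tip [[223.1143712 227.1567091]]
162 176
side tip [[210.15467118 163.83896655]]
150 111
```

View pics/c_top.png

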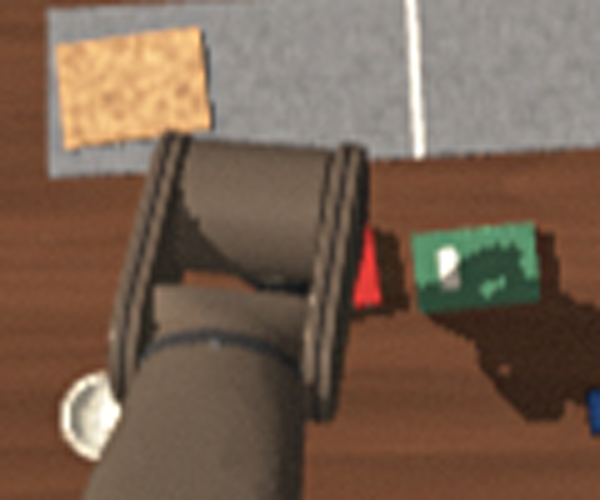

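View pics/c_side.png

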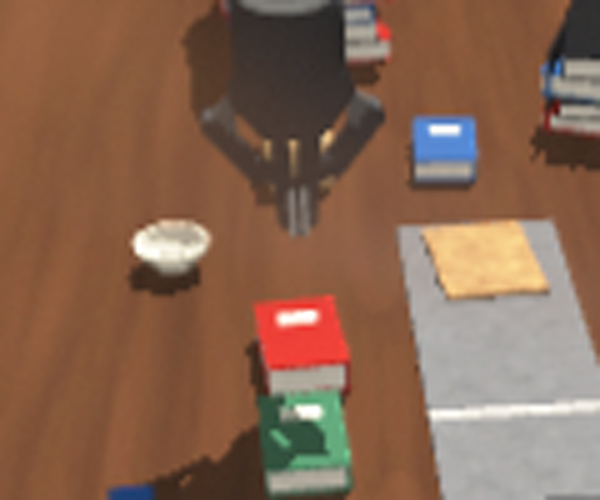

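```bash
python3 - <<'E'
from h import *
for i in range(8):
    d=cam("wrist");s,t,R=tool();print("%.2f"%s["time"],np.round(t*1000,1),np.round(proj(d,t+R.apply([.011,0,0])),1),np.round(-d["R"].T@d["t"]*1000,1),np.round(s["qpos"],4), "%.2f"%yawy(R))
crop(d,160,200,340,330,"tipc",4)
E
```

```text
4.45 [453.5  57.4  91.5] [[251.2 229.4]] [443.2 139.9 252.3] [-9.670e-02 -6.240e-02  2.200e+00  1.000e-04  9.982e-01 -2.171e-01] 6.89
4.50 [453.7  57.4  91.6] [[251.4 229.5]] [443.3 139.9 252.3] [-9.6800e-02 -6.2400e-02  2.1997e+00  1.0000e-04  9.9820e-01 -2.1710e-01] 6.89
4.55 [453.9  57.3  91.9] [[251.5 229.6]] [443.4 139.9 252.5] [-9.6800e-02 -6.2600e-02  2.1994e+00  2.0000e-04  9.9830e-01 -2.1710e-01] 6.89
4.60 [454.1  57.3  92.1] [[251.4 229.6]] [443.5 139.9 252.7] [-9.6800e-02 -6.2800e-02  2.1991e+00  1.0000e-04  9.9830e-01 -2.1710e-01] 6.89
4.65 [454.2  57.3  92.3] [[251.4 229.6]] [443.6 139.9 252.9] [-9.6700e-02 -6.3100e-02  2.1989e+00  1.0000e-04  9.9830e-01 -2.1710e-01] 6.89
4.70 [454.4  57.3  92.5] [[251.4 229.6]] [443.7 139.9 253.1] [-9.6800e-02 -6.3300e-02  2.1986e+00  1.0000e-04  9.9830e-01 -2.1710e-01] 6.89
4.75 [454.5  57.3  92.7] [[251.3 229.5]] [443.8 139.9 253.3] [-9.6800e-02 -6.3500e-02  2.1985e+00  1.0000e-04  9.9840e-01 -2.1710e-01] 6.89
4.80 [454.6  57.3  92.8] [[251.3 229.5]] [443.9 139.9 253.5] [-9.6700e-02 -6.3600e-02  2.1983e+00  1.0000e-04  9.9840e-01 -2.1710e-01] 6.89
```

View pics/tipc.png

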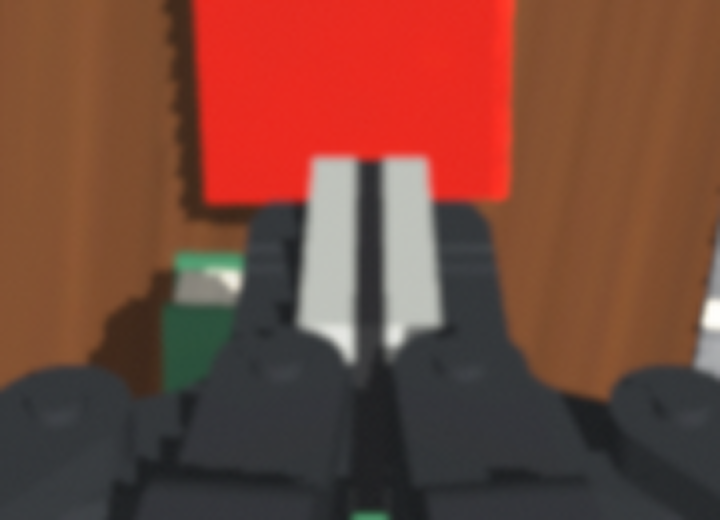

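```bash
python3 - <<'E'
from h import *
e=cam("side");d=cam("wrist");s,t,R=tool()
crop(e,170,110,250,170,"sidetip",8)
print(np.round(t*1000,1))
for a in(-.03,-.02,-.01,0,.011): print(a,proj(e,[t+R.apply([a,0,.011]),t+R.apply([a,0,-.011])]).round(1).tolist(),proj(d,[t+R.apply([a,0,.011]),t+R.apply([a,0,-.011])]).round(1).tolist())
E
```

```text
[454.7  57.3  93. ]
-0.03 [[210.1, 154.8], [209.4, 151.9]] [[250.9, 289.0], [250.8, 247.3]]
-0.02 [[210.3, 157.4], [209.5, 154.4]] [[250.9, 276.8], [250.9, 237.0]]
-0.01 [[210.4, 159.9], [209.7, 157.0]] [[251.0, 265.9], [251.0, 227.9]]
0 [[210.5, 162.4], [209.8, 159.5]] [[251.1, 256.1], [251.1, 219.7]]
0.011 [[210.7, 165.2], [210.0, 162.2]] [[251.2, 246.5], [251.2, 211.7]]
```

View pics/sidetip.png

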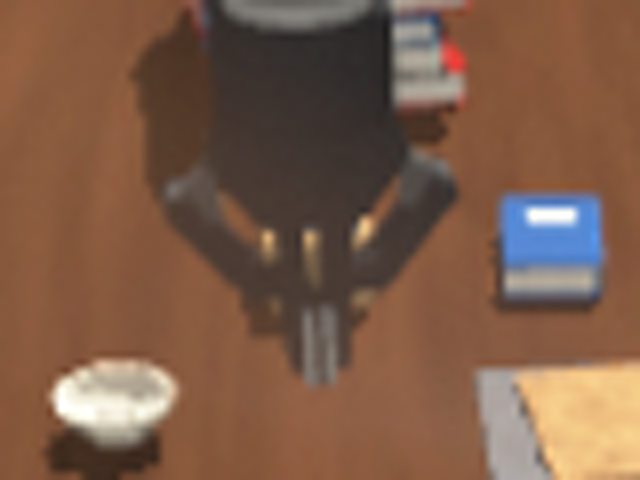

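Both fixed-camera and wrist views put the closed tips about 20 mm behind the reported TCP, not 11 mm ahead. That is why the jaws closed above the book. I'll use the tip position as seen and add a corrected helper.

drive_tool --series '[[[0,0,0],[0,0,0]],[[0,0,0],[0,0,0]],[[0.5,0,0],[0,0,0]],[[0.5,0,0],[0,0,0]],[[0.5,0,0],[0,0,0]]]' --grip 1

```text
time: 5.4
eef_pos: [0.4609, 0.0568, 0.0212]
tcp_rot: [0.474, 0.523, -0.464, 0.536]
contact_force: [1.1, -0.3, 0.7]
opening: 0.843
```

```bash
python3 - <<'E'
from h import *
plan([.4545,.058,-.01],7.5)
e=cam("side","s4");d=cam("wrist","w4");s,t,R=tool()
crop(e,170,130,260,200,"sidetip2",8)
P=plane(d,[[202,127],[283,127],[282,247],[207,247]],.026)
m=masks(d);f(d,"red",m["red"],.026)
E
```

```text
t=5.4 tcp [460.9  56.8  21.2] yawY 6.9 open 0.84 F [ 1.1 -0.3  0.7] q6 -0.22 n 1
[[[0.62,-0.14,-0.04],[-0.6,0.3,-1.2]]]
red c [452.1  60.9] L 98.8 S 60.1 yaw 97.6 [241. 228.]
```

View pics/sidetip2.png

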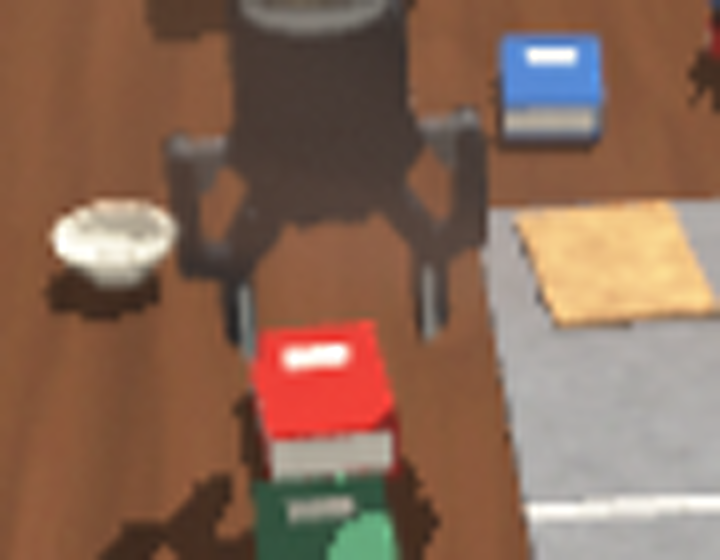

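View pics/w4.png

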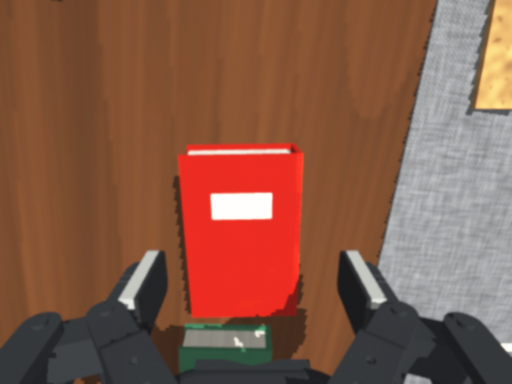

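drive_tool --series '[[[0.25,-0.17,-0.03],[-0.3,0,-0.5]],[[0.35,0,0],[0,0,-0.5]],[[0.2,0,0],[0,0,0]],[[0,0,0],[0,0,0]]]'

```text
time: 5.9
eef_pos: [0.4494, 0.0575, -0.0212]
tcp_rot: [0.466, 0.53, -0.469, 0.531]
contact_force: [0.7, 0.8, -0.2]
opening: 1.0
```

```bash
python3 - <<'E'
from h import *
plan([.4525,.058,-.022],7.5)
e=cam("side","s5");d=cam("wrist","w5");
crop(e,170,130,260,200,"sidetip3",8)
E
```

```text
t=5.9 tcp [449.4  57.5 -21.2] yawY 7.3 open 1.00 F [ 0.7  0.8 -0.2] q6 -0.22 n 1
[[[0.02,0.06,-0.00],[-0.2,0.2,0.2]]]
```

View pics/sidetip3.png

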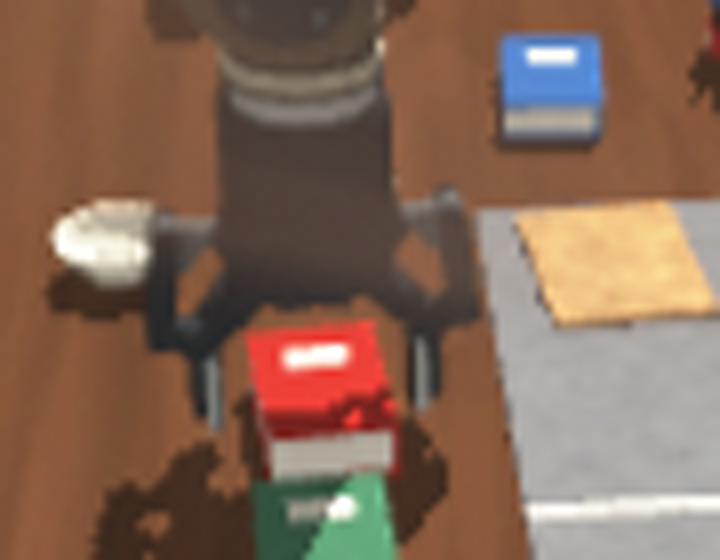

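View pics/w5.png

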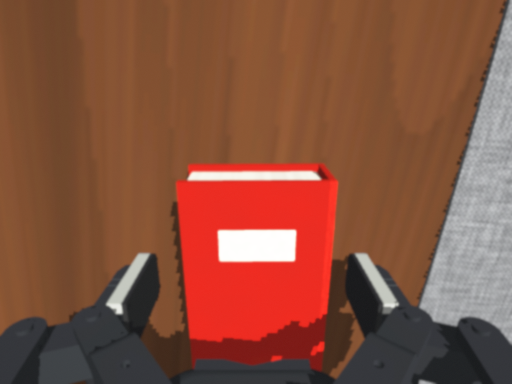

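drive_tool --series '[[[0,0,0],[0,0,0]],[[0,0,0],[0,0,0]],[[0,0,0],[0,0,0]],[[0,0,0],[0,0,0]]]' --grip -1 --newtons 40

```text
time: 6.4
eef_pos: [0.4528, 0.0572, -0.0174]
tcp_rot: [0.467, 0.528, -0.467, 0.533]
contact_force: [0.4, -1.0, -1.0]
opening: 0.669
```

drive_tool --series '[[[-0.3,0,0],[0,0,0]],[[-0.8,0,0],[0,0,0]],[[-0.8,0,0],[0,0,0]],[[0,0,0],[0,0,0]]]'

```text
time: 6.8
eef_pos: [0.4499, 0.0578, 0.0787]
tcp_rot: [0.466, 0.53, -0.469, 0.531]
contact_force: [0.9, -0.2, -1.0]
opening: 0.671
```

```bash
python3 - <<'E'
from h import *
plan([.595,.198,.07],7.1)
e=cam("side","s6");d=cam("wrist","w6");crop(e,150,100,270,200,"sidetip4",6)
E
```

```text
t=6.8 tcp [449.9  57.8  78.7] yawY 7.3 open 0.67 F [ 0.9 -0.2 -1. ] q6 -0.22 n 5
[[[0.03,0.65,-0.48],[0.0,0.0,0.0]],[[0.03,0.65,-0.48],[0.0,0.0,0.0]],[[0.03,0.65,-0.48],[0.0,0.0,0.0]],[[0.03,0.65,-0.48],[0.0,0.0,0.0]],[[0.03,0.65,-0.48],[0.0,0.0,0.0]]]
```

View pics/sidetip4.png

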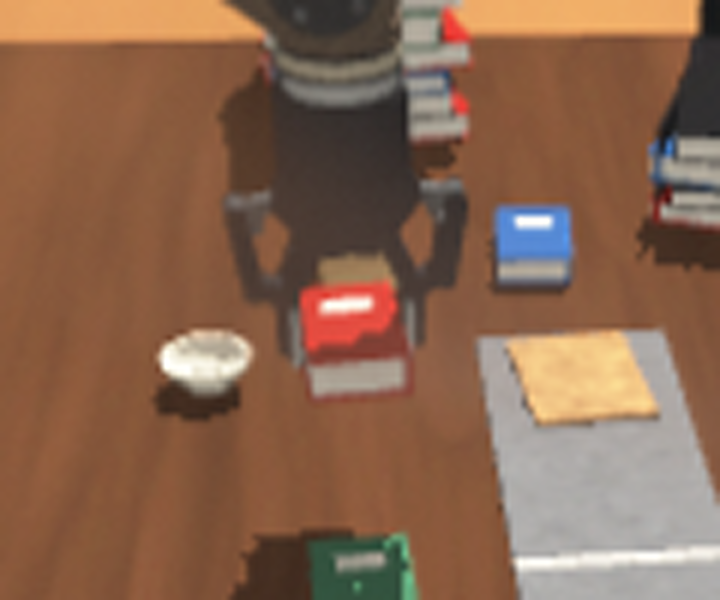

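View pics/w6.png

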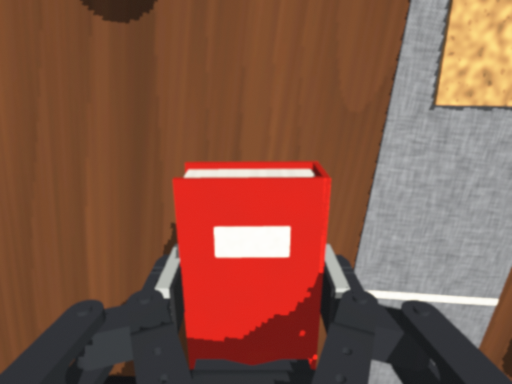

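```bash
cat > held.py <<'E'
from h import *
# held book: TCP z above underside; far top edge pixels
def held(d,pxs,zoff,half):
    s,t,R=tool();P=plane(d,pxs,t[2]+zoff)[:,:2]
    e=P[1]-P[0];print("width",np.linalg.norm(e)*1000,"edge dir",np.degrees(np.arctan2(e[1],e[0])))
    mid=P.mean(0);n=np.array([-e[1],e[0]])/np.linalg.norm(e)
    c=mid-n*half; print("centre",np.round(c*1000,1),"minus tcp",np.round((c-t[:2])*1000,1),"in tool",np.round(R.inv().apply([*(c-t[:2]),0])*1000,1))
E
python3 - <<'E'
from held import *
d=cam("wrist");crop(d,150,140,350,300,"w6c",4)
held(d,[[174.5,179],[330,179]],.0434,.046)
m=masks(d);f(d,"mat",m["cork"],.006)
E
```

```text
width 58.64407985255074 edge dir 7.473369064776809
centre [447.2  58.8] minus tcp [2.2 0.7] in tool [-0.   2.2 -0.4]
mat c [583.9 174.1] L 64.9 S 49.7 yaw 98.0 [480.  56.]
```

View pics/w6c.png

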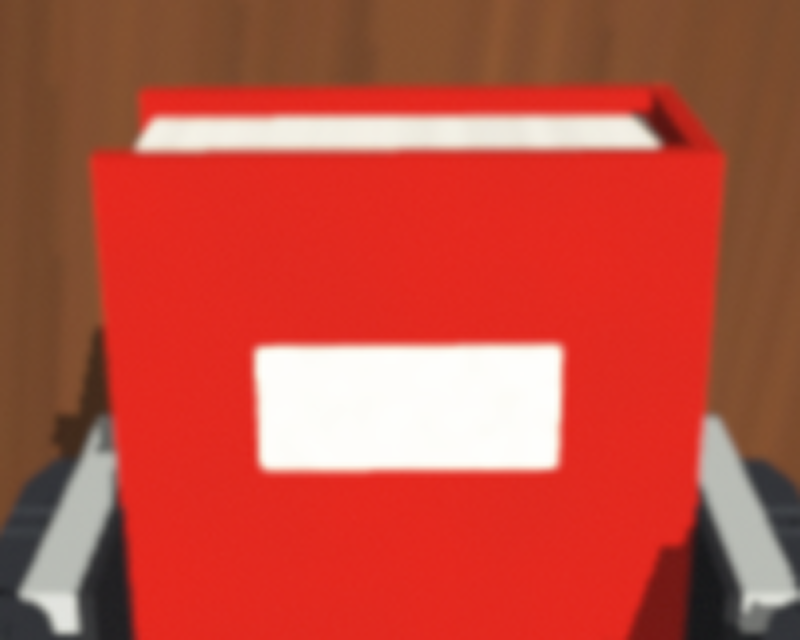

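drive_tool --series '[[[0,0.8,0],[0,0,0]],[[0,0.8,0],[0,0,0]],[[0,0.5,0],[0,0,0]],[[0,0,0],[0,0,0]]]'

```text
time: 7.35
eef_pos: [0.5431, 0.0723, 0.0596]
tcp_rot: [0.459, 0.539, -0.476, 0.522]
contact_force: [-0.3, 0.7, -1.3]
opening: 0.67
```

```bash
python3 - <<'E'
from h import *
plan([.594,.198,.05],7.1)
d=cam("wrist","w7");m=masks(d);f(d,"mat",m["cork"],.006)
E
```

```text
t=7.3 tcp [543.1  72.3  59.6] yawY 7.2 open 0.67 F [-0.3  0.7 -1.3] q6 -0.17 n 3
[[[0.05,0.44,-0.79],[0.0,-0.0,0.6]],[[0.06,0.44,-0.79],[0.0,-0.0,0.6]],[[0.06,0.44,-0.79],[0.0,-0.0,0.6]]]
mat c [599.6 174.7] L 81.1 S 63.0 yaw 7.5 [369.  54.]
```

View pics/w7.png

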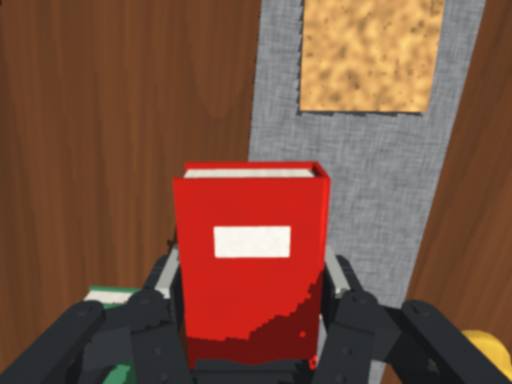

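drive_tool --series '[[[-0.05,0.44,-0.79],[0,0,0.6]],[[-0.05,0.44,-0.79],[0,0,0.6]],[[0,0.44,-0.79],[0,0,0.6]],[[0,0,0],[0,0,0]]]'

```text
time: 7.8
eef_pos: [0.5847, 0.1992, 0.0536]
tcp_rot: [0.464, 0.535, -0.474, 0.524]
contact_force: [0.1, -0.2, -1.7]
opening: 0.67
```

```bash
python3 - <<'E'
from h import *
plan([.594,.198,.0],7.3)
E
```

```text
t=7.8 tcp [584.7 199.2  53.6] yawY 6.9 open 0.67 F [ 0.1 -0.2 -1.7] q6 0.04 n 2
[[[0.53,0.10,0.02],[-0.2,-0.1,0.6]],[[0.54,0.10,0.02],[-0.2,-0.1,0.6]]]
```

drive_tool --series '[[[0.4,0.12,0.02],[-0.2,0,0.6]],[[0.3,0.1,0],[-0.2,0,0.6]],[[0.2,0,0],[0,0,0]],[[0,0,0],[0,0,0]]]'

```text
time: 8.2
eef_pos: [0.587, 0.1988, 0.0014]
tcp_rot: [0.463, 0.535, -0.469, 0.528]
contact_force: [-0.8, -0.2, -1.2]
opening: 0.672
```

```bash
python3 - <<'E'
from h import *
plan([.594,.198,-.009],7.3)
d=cam("wrist","w8")
E
```

```text
t=8.2 tcp [587.  198.8   1.4] yawY 7.5 open 0.67 F [-0.8 -0.2 -1.2] q6 0.03 n 1
[[[0.21,0.14,0.03],[0.2,-0.1,0.8]]]
```

View pics/w8.png

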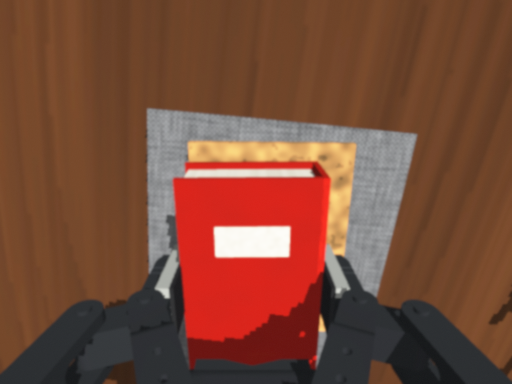

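```bash
python3 - <<'E'
from held import *
d=cam("wrist")
P=plane(d,[[187.5,141.5],[356,143]],.006)[:,:2]*1000;e=P[1]-P[0];n=np.array([-e[1],e[0]])/np.linalg.norm(e)
print("mat width",np.linalg.norm(e),np.degrees(np.arctan2(e[1],e[0])),"centre",P.mean(0)-n*55)
held(d,[[174.5,179],[330,179]],.0434,.046)
E
```

```text
mat width 80.98921763205978 7.197289968410954 centre [597.2583376  198.44246146]
width 57.443850345063055 edge dir 7.771697586373337
centre [588.6 200.2] minus tcp [-0.2  1.1] in tool [ 0.  -0.  -1.2]
```

drive_tool --series '[[[0,0.16,0.05],[0.3,0,0.5]],[[0,0,0],[0,0,0]]]'

```text
time: 8.5
eef_pos: [0.5984, 0.1972, 0.005]
tcp_rot: [0.469, 0.53, -0.467, 0.53]
contact_force: [0.8, -0.3, -0.8]
opening: 0.669
```

```bash
python3 - <<'E'
from held import *
d=cam("wrist");plan([.596,.1975,-.009],7.3)
held(d,[[174.5,179],[330,179]],.0434,.046)
E
```

```text
t=8.6 tcp [598.1 197.3   5. ] yawY 7.2 open 0.67 F [ 0.2  0.5 -1.1] q6 0.03 n 1
[[[0.28,-0.04,-0.01],[-0.1,-0.1,-0.1]]]
width 58.014834276418355 edge dir 7.155541354561876
centre [598.9 198.1] minus tcp [0.7 0.8] in tool [ 0.   0.8 -0.7]
```

drive_tool --series '[[[0.15,-0.03,0],[0,0,0]],[[0.12,0,0],[0,0,0]],[[0,0,0],[0,0,0]]]'

```text
time: 8.85
eef_pos: [0.5976, 0.1971, -0.0081]
tcp_rot: [0.469, 0.53, -0.466, 0.531]
contact_force: [-0.5, -0.1, -2.2]
opening: 0.672
```

```bash
python3 - <<'E'
from held import *
d=cam("wrist","w9");plan([.596,.1975,-.0114],7.3)
held(d,[[174.5,179],[330,179]],.0434,.046)
E
```

```text
t=8.9 tcp [597.7 197.1  -7.9] yawY 7.1 open 0.67 F [-1.1  0.  -1.1] q6 0.03 n 1
[[[0.07,-0.03,-0.01],[-0.2,-0.1,-0.3]]]
width 57.92358352941269 edge dir 7.1117050993023705
centre [597.9 198.1] minus tcp [0.2 0.9] in tool [ 0.   0.3 -0.9]
```

View pics/w9.png

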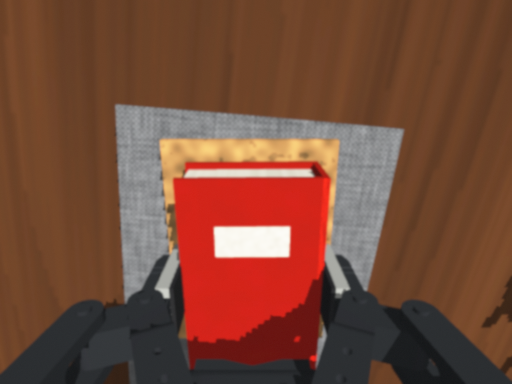

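drive_tool --series '[[[0.08,-0.01,0],[0,0,0]],[[0,0,0],[0,0,0]]]'

```text
time: 9.1
eef_pos: [0.5979, 0.1973, -0.0115]
tcp_rot: [0.47, 0.529, -0.466, 0.531]
contact_force: [-0.5, 0.4, -1.0]
opening: 0.674
```

```bash
python3 - <<'E'
from held import *
plan([.596,.1975,-.0114],7.2)
E
```

```text
t=9.1 tcp [597.9 197.3 -11.5] yawY 7.2 open 0.67 F [-0.5  0.4 -1. ] q6 0.03 n 1
[[[-0.00,-0.04,-0.01],[-0.0,-0.1,-0.3]]]
```

drive_tool --series '[[[0.03,0,0],[0,0,0]],[[0,0,0],[0,0,0]]]'

```text
time: 9.3
eef_pos: [0.5983, 0.1975, -0.0116]
tcp_rot: [0.47, 0.529, -0.466, 0.531]
contact_force: [-0.2, -0.1, -0.7]
opening: 0.67
```

drive_tool --series '[[[0,0,0],[0,0,0]],[[0,0,0],[0,0,0]],[[0,0,0],[0,0,0]],[[-0.8,0,0],[0,0,0]],[[-0.9,0,0],[0,0,0]]]' --grip 1

```text
time: 9.8
eef_pos: [0.5918, 0.1962, 0.0661]
tcp_rot: [0.465, 0.533, -0.47, 0.527]
contact_force: [1.6, -0.5, 1.3]
opening: 1.001
```

```bash
python3 - <<'E'
from held import *
plan([.572,.33,.14],0)
d=cam("wrist","w10");m=masks(d);f(d,"red",m["red"],.032);f(d,"mat",m["cork"],.006)
E
```

```text
t=9.8 tcp [591.8 196.2  66.1] yawY 7.1 open 1.00 F [ 1.6 -0.5  1.3] q6 0.03 n 4
[[[-0.37,-0.02,-0.68],[1.8,-0.0,0.2]],[[-0.37,-0.04,-0.68],[1.8,-0.0,0.2]],[[-0.37,-0.06,-0.67],[1.8,-0.0,0.2]],[[-0.37,-0.08,-0.67],[1.8,-0.0,0.2]]]
red c [598.4 200.4] L 96.5 S 59.1 yaw 97.3 [262. 202.]
mat c [596.4 198. ] L 111.3 S 81.0 yaw 97.1 [259. 177.]
```

View pics/w10.png

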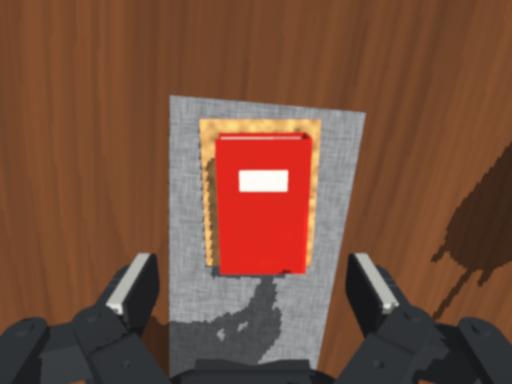

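drive_tool --series '[[[-0.3,0,-0.85],[1.8,0,0]],[[-0.3,-0.05,-0.85],[1.8,0,0]],[[-0.3,-0.08,-0.85],[1.8,0,0]],[[-0.2,-0.08,-0.8],[1.8,0,0]],[[0,0,0],[0,0,0]]]'

```text
time: 10.35
eef_pos: [0.5765, 0.3684, 0.1379]
tcp_rot: [0.508, 0.496, -0.498, 0.499]
contact_force: [-0.0, 0.0, -0.1]
opening: 1.003
```

```bash
python3 - <<'E'
from held import *
plan([.572,.385,.05],-.9)
d=cam("wrist","w11");m=masks(d);f(d,"blue",m["blue"],.02)
E
```

```text
t=10.3 tcp [576.5 368.4 137.9] yawY -0.6 open 1.00 F [-0.   0.  -0.1] q6 0.43 n 2
[[[0.88,-0.06,-0.16],[0.1,-0.2,-0.4]],[[0.88,-0.05,-0.16],[0.1,-0.2,-0.4]]]
blue c [576.4 388.7] L 88.1 S 54.2 yaw 87.6 [249. 151.]
```

View pics/w11.png

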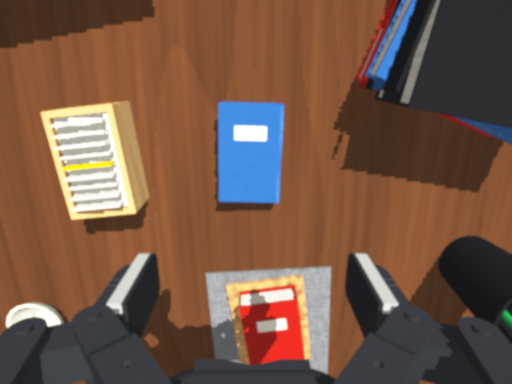

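```bash
python3 - <<'E'
from held import *
plan([.577,.388,.03],-2.2)
E
```

```text
t=10.4 tcp [576.6 366.2 137. ] yawY -0.7 open 1.00 F [ 0.7 -0.3 -0. ] q6 0.43 n 3
[[[0.71,-0.01,-0.14],[0.5,-0.1,-0.2]],[[0.71,-0.01,-0.14],[0.5,-0.1,-0.2]],[[0.71,-0.00,-0.14],[0.5,-0.1,-0.2]]]
```

drive_tool --series '[[[0.7,0,-0.16],[0.5,0,0]],[[0.7,0,-0.16],[0.5,0,0]],[[0.6,0,-0.16],[0.5,0,0]],[[0.3,0,0],[0,0,0]],[[0,0,0],[0,0,0]]]'

```text
time: 10.9
eef_pos: [0.5804, 0.3862, 0.0176]
tcp_rot: [0.514, 0.487, -0.506, 0.492]
contact_force: [-0.8, 0.2, 0.6]
opening: 1.001
```

```bash
python3 - <<'E'
from held import *
plan([.577,.388,-.018],-2.2)
d=cam("wrist","w12");m=masks(d);f(d,"blue",m["blue"],.02)
E
```

```text
t=10.9 tcp [580.4 386.2  17.6] yawY -2.3 open 1.00 F [-0.8  0.2  0.6] q6 0.49 n 1
[[[0.71,-0.08,-0.03],[-0.1,-0.2,-0.7]]]
blue c [576.6 389.9] L 90.6 S 54.9 yaw 87.9 [243. 226.]
```

View pics/w12.png

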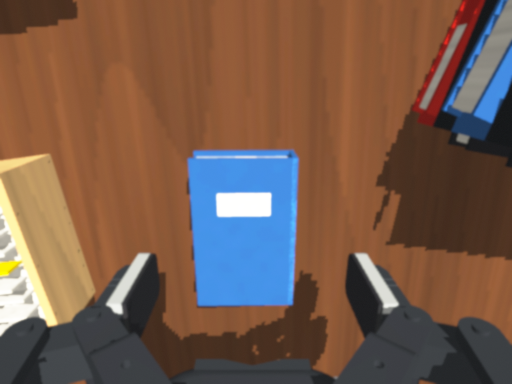

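drive_tool --series '[[[0.35,-0.07,-0.05],[0,0,0]],[[0.25,0,0],[0,0,0]],[[0.08,0,0],[0,0,0]],[[0,0,0],[0,0,0]]]'

```text
time: 11.35
eef_pos: [0.5811, 0.3889, -0.0133]
tcp_rot: [0.517, 0.486, -0.504, 0.493]
contact_force: [-0.2, 0.8, -0.1]
opening: 0.999
```

```bash
python3 - <<'E'
from held import *
plan([.577,.388,-.018],-2.2)
E
```

```text
t=11.3 tcp [581.1 388.9 -13.3] yawY -2.4 open 1.00 F [-0.2  0.8 -0.1] q6 0.49 n 1
[[[0.09,-0.08,0.02],[-0.2,-0.4,-1.1]]]
```

drive_tool --series '[[[0.1,-0.08,0],[0,-0.3,-1.0]],[[0,0,0],[0,0,0]]]'

```text
time: 11.55
eef_pos: [0.5776, 0.3894, -0.0177]
tcp_rot: [0.511, 0.489, -0.509, 0.49]
contact_force: [0.1, 0.3, -0.0]
opening: 1.005
```

drive_tool --series '[[[0,0,0],[0,0,0]],[[0,0,0],[0,0,0]],[[0,0,0],[0,0,0]],[[0,0,0],[0,0,0]],[[0,0,0],[0,0,0]]]' --grip -1

```text
time: 12.05
eef_pos: [0.5788, 0.3902, -0.0157]
tcp_rot: [0.512, 0.489, -0.508, 0.49]
contact_force: [0.4, 0.3, -0.1]
opening: 0.621
```

drive_tool --series '[[[-0.4,0,0],[0,0,0]],[[-0.9,0,0],[0,0,0]],[[-0.9,0,0],[0,0,0]],[[-0.5,0,0],[0,0,0]],[[0,0,0],[0,0,0]]]'

```text
time: 12.55
eef_pos: [0.577, 0.3893, 0.1264]
tcp_rot: [0.511, 0.489, -0.509, 0.49]
contact_force: [0.4, -0.4, -0.4]
opening: 0.62
```

```bash
python3 - <<'E'
from held import *
plan([.597,.2,.1],7.2)
d=cam("wrist","w13")
E
```

```text
t=12.6 tcp [577.  389.3 126.4] yawY -2.4 open 0.62 F [ 0.4 -0.4 -0.4] q6 0.49 n 5
[[[0.10,0.11,0.75],[-1.9,-0.0,-0.0]],[[0.11,0.09,0.76],[-1.9,-0.0,-0.0]],[[0.11,0.06,0.76],[-1.9,-0.0,-0.0]],[[0.11,0.04,0.76],[-1.9,-0.0,-0.0]],[[0.11,0.01,0.76],[-1.9,-0.0,-0.0]]]
```

View pics/w13.png

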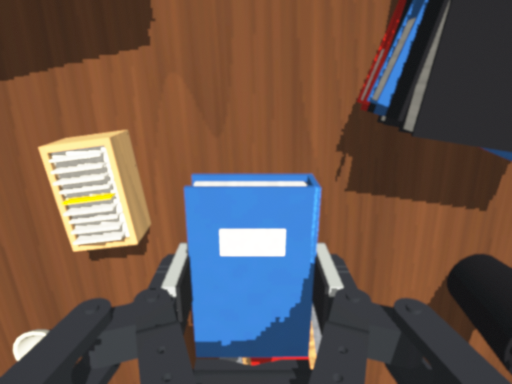

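drive_tool --series '[[[0.05,0.11,0.76],[-1.9,0,0]],[[0.05,0.09,0.76],[-1.9,0,0]],[[0.05,0.06,0.76],[-1.9,0,0]],[[0.05,0.04,0.76],[-1.9,0,0]],[[0,0,0.6],[-1.9,0,0]]]'

```text
time: 13.1
eef_pos: [0.59, 0.2046, 0.1055]
tcp_rot: [0.461, 0.536, -0.467, 0.531]
contact_force: [0.1, 0.3, 0.3]
opening: 0.622
```

drive_tool --series '[[[0,0,0],[0,0,0]]]'

```text
time: 13.2
eef_pos: [0.589, 0.2009, 0.103]
tcp_rot: [0.461, 0.536, -0.469, 0.529]
contact_force: [-0.4, 0.6, -1.3]
opening: 0.621
```

```bash
python3 - <<'E'
from held import *
plan([.598,.198,.05],7.2)
d=cam("wrist","w14");crop(d,160,140,340,280,"w14c",4)
held(d,[[184,187.5],[319.5,187.5]],.0357,.043)
E
```

```text
t=13.2 tcp [589.  200.9 103. ] yawY 7.8 open 0.62 F [-0.4  0.6 -1.3] q6 0.03 n 2
[[[0.53,0.09,0.04],[0.3,0.0,0.4]],[[0.53,0.09,0.04],[0.3,0.0,0.4]]]
width 54.485200236117734 edge dir 8.100876387095177
centre [590.4 199. ] minus tcp [ 2.  -3.3] in tool [-0.   1.5  3.6]
```

View pics/w14.png

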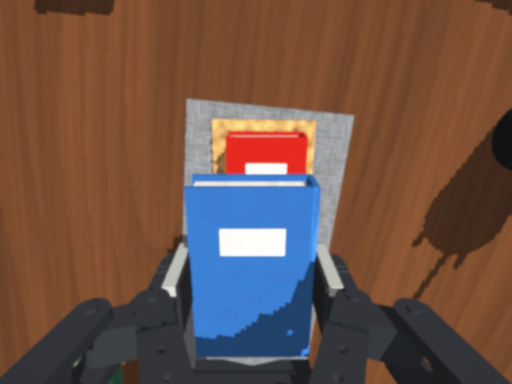

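View pics/w14c.png

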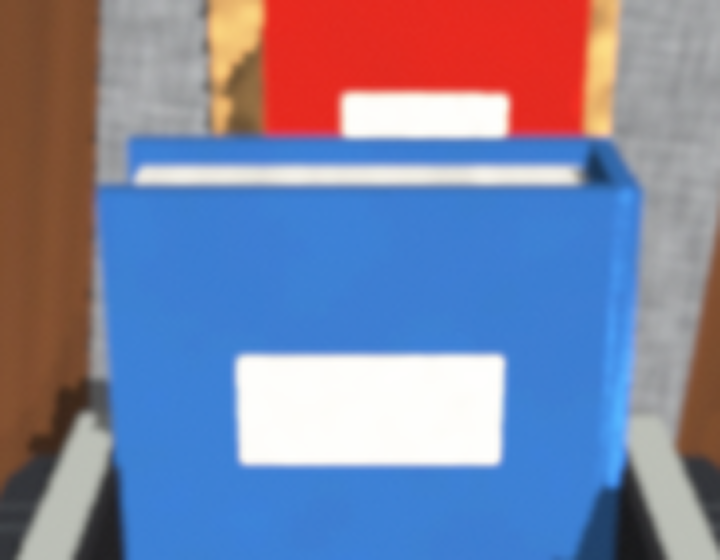

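```bash
python3 - <<'E'
from held import *
plan([.5965,.2015,.035],7.2)
E
```

```text
t=13.2 tcp [588.4 202.3 102.6] yawY 7.8 open 0.62 F [-0.1 -0.4 -0.1] q6 0.03 n 2
[[[0.67,0.09,0.02],[0.3,0.0,0.5]],[[0.68,0.08,0.02],[0.3,0.0,0.5]]]
```

drive_tool --series '[[[0.5,0.1,0.02],[0.3,0,0.5]],[[0.5,0.08,0],[0.3,0,0.5]],[[0.1,0,0],[0,0,0]],[[0,0,0],[0,0,0]]]'

```text
time: 13.65
eef_pos: [0.5945, 0.2052, 0.0428]
tcp_rot: [0.467, 0.531, -0.468, 0.529]
contact_force: [-0.4, 0.1, -0.5]
opening: 0.625
```

```bash
python3 - <<'E'
from held import *
plan([.5965,.2015,.0163],7.2)
d=cam("wrist","w15");crop(d,160,100,360,240,"w15c",4)
held(d,[[184.5,186.5],[319.5,186.5]],.0357,.043)
E
```

```text
t=13.7 tcp [594.5 205.2  42.8] yawY 7.2 open 0.63 F [-0.4  0.1 -0.5] q6 0.04 n 1
[[[0.53,0.03,0.08],[-0.0,-0.1,0.2]]]
width 53.974445556305675 edge dir 7.275064450257244
centre [595.4 203.8] minus tcp [ 0.9 -1.5] in tool [-0.   0.8  1.6]
```

View pics/w15c.png

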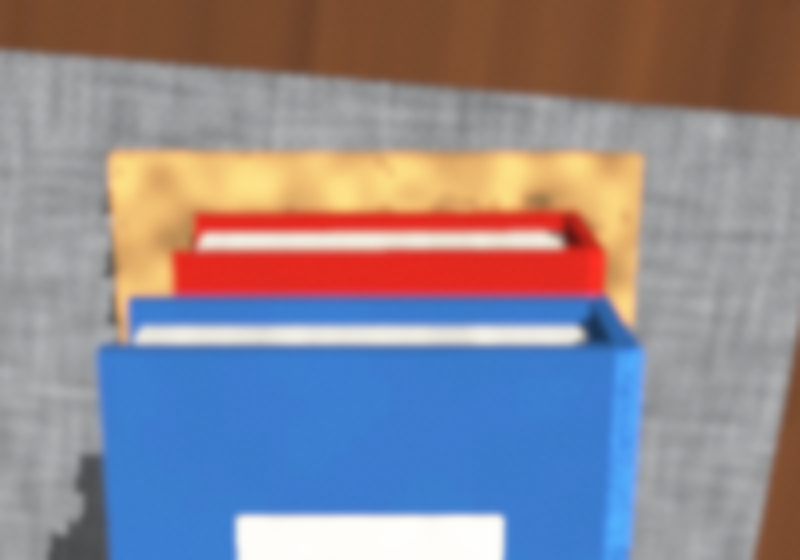

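```bash
cat >> held.py <<'E'
def edge(d,pxs,z,half):
    P=plane(d,pxs,z)[:,:2]*1000;e=P[1]-P[0];n=np.array([-e[1],e[0]])/np.linalg.norm(e)
    print("width %.1f ang %.1f"%(np.linalg.norm(e),np.degrees(np.arctan2(e[1],e[0]))),"centre",np.round(P.mean(0)-n*half,1))
E
python3 - <<'E'
from held import *
d=cam("wrist");edge(d,[[203.2,163.2],[310.8,163.2]],.032,46);edge(d,[[187,138],[320.7,138]],.006,55)
held(d,[[184.5,186.5],[319.5,186.5]],.0357,.043)
E
```

```text
width 57.8 ang 7.3 centre [598.4 198.8]
width 80.7 ang 7.2 centre [596.7 198.7]
width 53.63163583510588 edge dir 7.280915387248351
centre [595.3 204.1] minus tcp [ 0.1 -1.1] in tool [-0.  -0.1  1.1]
```

drive_tool --series '[[[0.15,0.05,0.12],[0,0,0.2]],[[0.2,0,0],[0,0,0]],[[0,0,0],[0,0,0]]]'

```text
time: 14.05
eef_pos: [0.6006, 0.2002, 0.0285]
tcp_rot: [0.47, 0.529, -0.465, 0.532]
contact_force: [0.3, -0.4, -2.2]
opening: 0.618
```

```bash
python3 - <<'E'
from held import *
d=cam("wrist","w16");plan([.5975,.2,.0163],7.2)
held(d,[[184.5,186.5],[319.5,186.5]],.0357,.043)
E
```

```text
t=14.1 tcp [601.2 200.3  29.3] yawY 7.2 open 0.62 F [-0.4  0.3 -0.5] q6 0.03 n 1
[[[0.26,-0.08,-0.00],[0.0,-0.1,-0.5]]]
width 53.73583468867328 edge dir 7.132419676240376
centre [601.  198.9] minus tcp [-0.2 -1.4] in tool [-0.  -0.4  1.3]
```

View pics/w16.png

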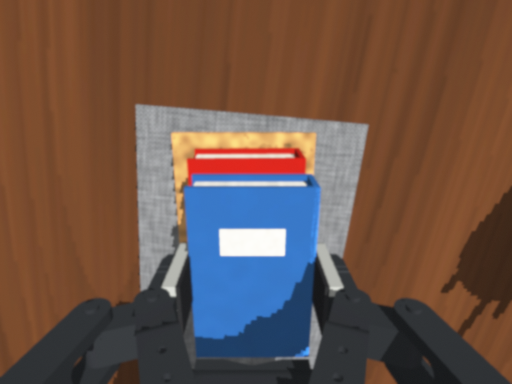

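Blue needs about 3 mm back in x and 13 mm down.

drive_tool --series '[[[0.12,-0.06,0],[0,0,-0.4]],[[0.1,0,0],[0,0,0]],[[0,0,0],[0,0,0]]]'

```text
time: 14.4
eef_pos: [0.5987, 0.1999, 0.0182]
tcp_rot: [0.469, 0.53, -0.466, 0.531]
contact_force: [0.2, -0.7, -1.1]
opening: 0.617
```

```bash
python3 - <<'E'
from held import *
d=cam("wrist","w17");plan([.5975,.2,.0163],7.2)
held(d,[[184.5,186.5],[319.5,186.5]],.0357,.043)
crop(d,160,100,360,240,"w17c",4)
E
```

```text
t=14.4 tcp [598.8 199.9  18.5] yawY 7.2 open 0.62 F [ 0.3  0.2 -0.2] q6 0.03 n 1
[[[0.04,-0.03,-0.00],[0.0,-0.1,-0.2]]]
width 53.96316615726112 edge dir 7.204397488065314
centre [599.3 198.4] minus tcp [ 0.5 -1.5] in tool [-0.   0.3  1.6]
```

View pics/w17c.png

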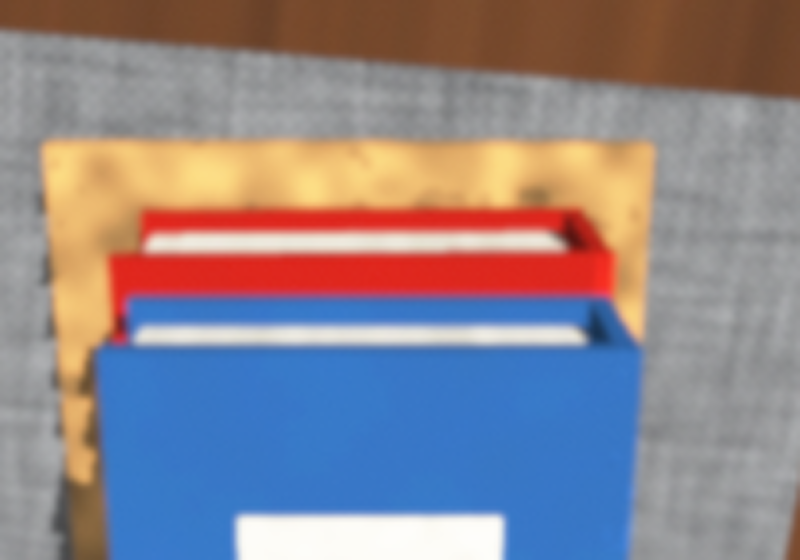

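drive_tool --series '[[[0.07,-0.02,0],[0,0,0]],[[0,0,0],[0,0,0]]]'

```text
time: 14.65
eef_pos: [0.5989, 0.2, 0.016]
tcp_rot: [0.47, 0.53, -0.465, 0.531]
contact_force: [-0.6, 0.2, 0.3]
opening: 0.621
```

drive_tool --series '[[[0,0,0],[0,0,0]],[[0,0,0],[0,0,0]],[[0,0,0],[0,0,0]],[[-0.7,0,0],[0,0,0]],[[-0.9,0,0],[0,0,0]]]' --grip 1

```text
time: 15.15
eef_pos: [0.5926, 0.1987, 0.0891]
tcp_rot: [0.465, 0.533, -0.47, 0.528]
contact_force: [1.0, 0.1, 0.3]
opening: 0.997
```

drive_tool --series '[[[-0.6,0,0],[0,0,0]],[[0,0,0.9],[0,0,0]],[[0,0,0],[0,0,0]]]'

```text
time: 15.45
eef_pos: [0.6031, 0.1545, 0.1288]
tcp_rot: [0.468, 0.53, -0.466, 0.532]
contact_force: [0.8, -0.5, -0.1]
opening: 0.995
```

```bash
python3 - <<'E'
from held import *
d=cam("wrist","w18");m=masks(d);plan([.45,-.38,.14],8.6)
f(d,"blue",m["blue"],.052);f(d,"mat",m["cork"],.006);f(d,"red",m["red"],.032)
crop(d,150,60,350,240,"w18c",3)
E
```

```text
t=15.5 tcp [603.2 156.7 129.4] yawY 7.4 open 1.00 F [0.5 0.9 0.5] q6 -0.04 n 12
[[[-0.02,-0.37,0.85],[-0.1,-0.0,-0.0]],[[-0.02,-0.37,0.85],[-0.1,-0.0,-0.0]],[[-0.02,-0.37,0.85],[-0.1,-0.0,-0.0]],[[-0.02,-0.37,0.85],[-0.1,-0.0,-0.0]],[[-0.02,-0.37,0.85],[-0.1,-0.0,-0.0]]]
[[[-0.02,-0.38,0.85],[-0.1,-0.0,-0.0]],[[-0.02,-0.38,0.85],[-0.1,-0.0,-0.0]],[[-0.02,-0.38,0.85],[-0.1,-0.0,-0.0]],[[-0.02,-0.38,0.85],[-0.1,-0.0,-0.0]],[[-0.02,-0.38,0.85],[-0.1,-0.0,-0.0]]]
[[[-0.02,-0.38,0.85],[-0.1,-0.0,-0.0]],[[-0.02,-0.38,0.85],[-0.1,-0.0,-0.0]]]
blue c [599.3 197.8] L 85.9 S 54.1 yaw 97.4 [253. 130.]
mat c [596.4 198.3] L 109.9 S 80.8 yaw 97.4 [262.  96.]
red c [592.6 243.4] L 56.8 S 2.2 yaw 8.1 [252.  68.]
```

View pics/w18.png

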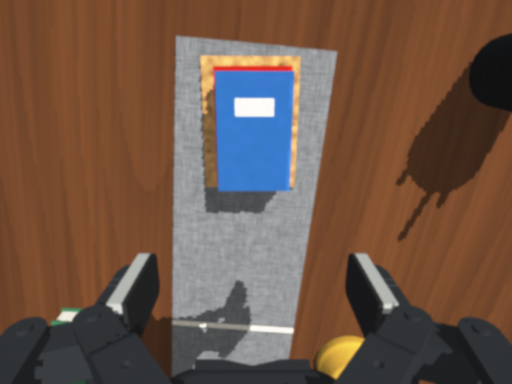

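drive_tool --series '[[[-0.1,-0.37,0.85],[0,0,0]],[[-0.1,-0.37,0.85],[0,0,0]],[[-0.1,-0.37,0.85],[0,0,0]],[[-0.1,-0.37,0.85],[0,0,0]],[[-0.05,-0.37,0.85],[0,0,0]]]'

```text
time: 16.0
eef_pos: [0.5371, -0.0647, 0.1487]
tcp_rot: [0.466, 0.535, -0.461, 0.533]
contact_force: [0.5, -0.5, -0.4]
opening: 1.0
```

drive_tool --series '[[[0,-0.38,0.85],[0,0,0]],[[0,-0.38,0.85],[0,0,0]],[[0,-0.38,0.85],[0,0,0]],[[0,-0.38,0.85],[0,0,0]],[[0,-0.38,0.85],[0,0,0]]]'

```text
time: 16.5
eef_pos: [0.4697, -0.2926, 0.1452]
tcp_rot: [0.466, 0.537, -0.46, 0.533]
contact_force: [0.2, -0.2, -0.7]
opening: 1.0
```

```bash
python3 - <<'E'
from held import *
d=cam("wrist","w19");plan([.448,-.385,.12],8.6)
E
```

```text
t=16.6 tcp [ 468.  -299.2  145.4] yawY 8.0 open 1.00 F [-1.4 -3.8  0.1] q6 -0.90 n 2
[[[0.25,-0.32,0.82],[-0.3,-0.1,-0.0]],[[0.25,-0.32,0.82],[-0.3,-0.1,-0.0]]]
```

View pics/w19.png

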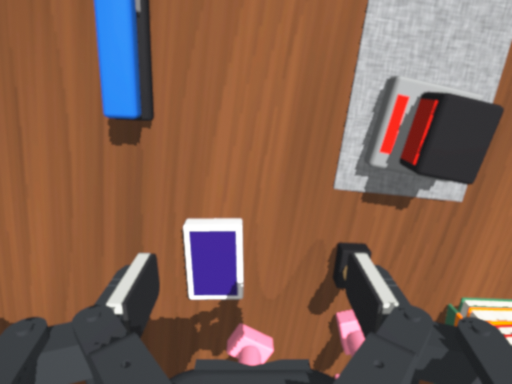

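```bash
python3 - <<'E'
from held import *
d=cam("wrist","w20");m=masks(d);crop(d,320,50,512,220,"w20c",4)
f(d,"pad",m["violet"]|((m["H"][1]<60)&(m["H"][2]>150)),.018,(170,205,260,310));f(d,"padv",m["violet"],.018,(170,205,260,310))
f(d,"strip",m["red"],.02,(378,80,412,170))
f(d,"runner",(m["H"][1]<40)&(m["H"][2]>60),.002,(320,0,512,210))
E
```

```text
pad c [ 445.8 -385.7] L 91.5 S 57.7 yaw 98.8 [217. 252.]
padv c [ 446.  -389.7] L 71.4 S 44.0 yaw 98.6 [217. 256.]
strip c [ 585.8 -229.8] L 49.9 S 10.2 yaw 87.0 [398. 115.]
runner c [ 613.9 -210.9] L 171.7 S 132.7 yaw 92.4 [422.  96.]
```

View pics/w20c.png

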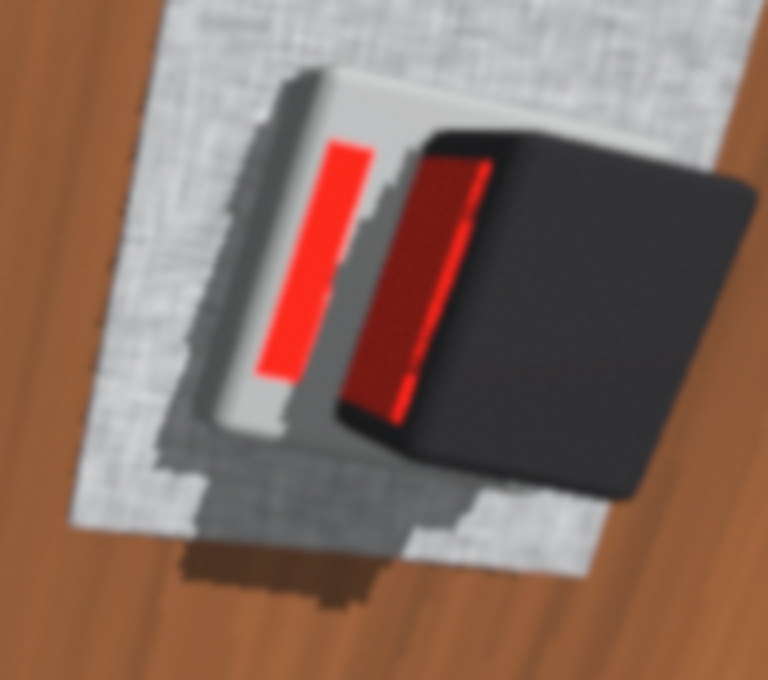

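```bash
python3 - <<'E'
from held import *
d=cam("wrist")
P=plane(d,[[402,67],[373.7,156.5]],.02)[:,:2]*1000
e=P[0]-P[1];u=e/np.linalg.norm(e);print(np.linalg.norm(e),np.degrees(np.arctan2(e[1],e[0])),P, "orig",P.mean(0)+40*np.array([u[1],-u[0]]))
m=masks(d)
# strip corners via red: pts in top cam
t=cam("top");mt=masks(t);f(t,"strip top",mt["red"],.02,(285,191,320,200))
c,r=np.array([613.5,-231.5]),np.radians(87-90)
print("pad target",c-108*np.array([np.cos(r),np.sin(r)]))
E
```

```text
76.91158118815449 86.58499967682579 [[ 579.42459459 -187.15543646]
 [ 574.84314738 -263.93044321]] orig [ 617.06284166 -227.92564846]
strip top c [ 584.6 -228.8] L 45.1 S 7.7 yaw 89.1 [301. 193.]
pad target [ 505.64801025 -225.84771673]
```

```bash
python3 - <<'E'
from held import *
t=cam("top");H=hsv(t);h,s,v=[H[...,i].astype(int) for i in range(3)]
pink=(h>160)&(s>60)&(v>150)
n,l,st,c=cv2.connectedComponentsWithStats(pink.astype(np.uint8))
for i in range(1,n):
    if st[i,4]>30: print(st[i],np.round(plane(t,[[st[i,0]+4,st[i,1]+st[i,3]-5]],.02)*1000))
crop(t,320,165,400,245,"t20",7)
plan([.4465,-.389,.06],8.7)
E
```

```text
[377 175  17  13 116] [[ 618. -531.   20.]]
[354 180  15  13 106] [[ 600. -444.   20.]]
[369 210  13  12  91] [[ 490. -491.   20.]]
t=16.8 tcp [ 470.3 -290.9  144.9] yawY 8.2 open 1.00 F [-0.3 -0.6 -0.3] q6 -0.89 n 3
[[[0.56,-0.25,0.63],[-0.2,-0.2,-0.1]],[[0.56,-0.25,0.63],[-0.2,-0.2,-0.1]],[[0.56,-0.25,0.63],[-0.2,-0.2,-0.1]]]
```

View pics/t20.png

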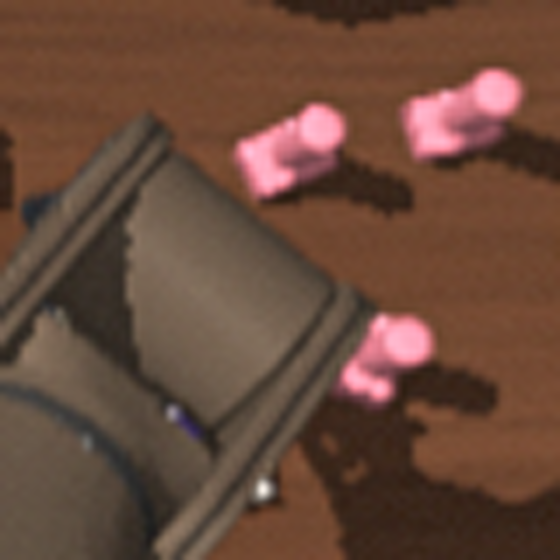

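drive_tool --series '[[[0.2,-0.3,0.9],[-0.2,0,0]],[[0.3,-0.2,0.9],[-0.2,0,0]],[[0.6,-0.1,0.1],[-0.2,0,0]],[[0,0,0],[0,0,0]]]'

```text
time: 17.15
eef_pos: [0.4593, -0.3835, 0.0877]
tcp_rot: [0.46, 0.542, -0.453, 0.538]
contact_force: [-0.6, 1.6, -0.8]
opening: 1.002
```

```bash
python3 - <<'E'
from held import *
plan([.4465,-.389,.03],8.7)
d=cam("wrist","w21");m=masks(d);f(d,"padv",m["violet"],.018)
E
```

```text
t=17.1 tcp [ 459.3 -383.5   87.7] yawY 9.6 open 1.00 F [-0.6  1.6 -0.8] q6 -1.04 n 2
[[[0.58,-0.14,0.04],[0.4,-0.3,-0.1]],[[0.58,-0.14,0.04],[0.4,-0.3,-0.1]]]
padv c [ 446.  -388.9] L 72.6 S 44.6 yaw 98.6 [232. 197.]
```

View pics/w21.png

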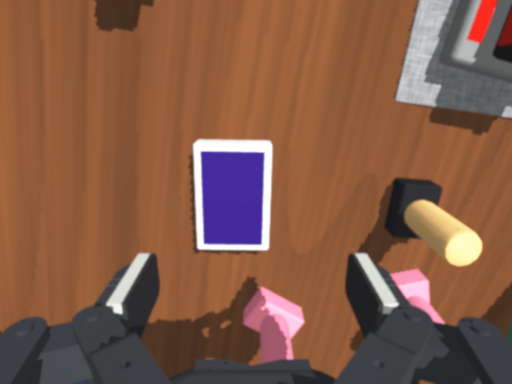

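```bash
python3 - <<'E'
from held import *
d=cam("wrist")
print(np.round(plane(d,[[258,287],[303,320],[247,322]],.02)*1000), np.round(plane(d,[[396,180],[440,187],[387,235],[412,238]],.02)*1000))
E
```

```text
[[ 480. -463.   20.]
 [ 524. -490.   20.]
 [ 477. -500.   20.]] [[ 565. -355.   20.]
 [ 600. -355.   20.]
 [ 572. -400.   20.]
 [ 593. -399.   20.]]
```

drive_tool --series '[[[0.6,-0.16,0.05],[0.4,-0.3,0]],[[0.5,-0.12,0.05],[0.4,-0.3,0]],[[0.3,0,0],[0,0,0]],[[0,0,0],[0,0,0]]]'

```text
time: 17.65
eef_pos: [0.4572, -0.3912, 0.0297]
tcp_rot: [0.458, 0.53, -0.457, 0.548]
contact_force: [-0.7, 0.7, -0.2]
opening: 0.998
```

```bash
python3 - <<'E'
from held import *
plan([.4465,-.389,-.018],8.7)
d=cam("wrist","w22");m=masks(d);f(d,"padv",m["violet"],.018)
E
```

```text
t=17.6 tcp [ 457.2 -391.2   29.7] yawY 9.3 open 1.00 F [-0.7  0.7 -0.2] q6 -1.05 n 2
[[[0.47,-0.11,-0.05],[0.3,0.5,-0.5]],[[0.48,-0.11,-0.04],[0.3,0.5,-0.5]]]
padv c [ 446.1 -388.9] L 72.5 S 45.2 yaw 98.7 [232. 217.]
```

View pics/w22.png

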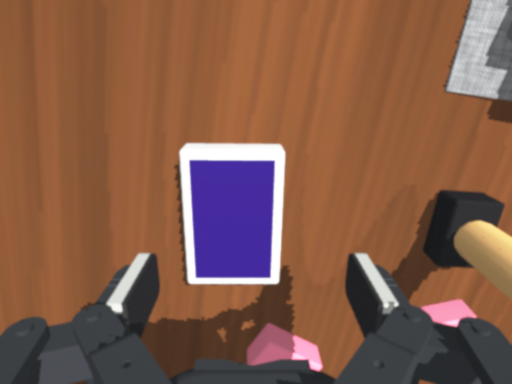

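drive_tool --series '[[[0.35,-0.14,-0.04],[0.3,0.5,-0.5]],[[0.3,-0.1,-0.03],[0.3,0.5,-0.5]],[[0.15,0,0],[0,0,0]],[[0,0,0],[0,0,0]]]'

```text
time: 18.1
eef_pos: [0.448, -0.3921, -0.0082]
tcp_rot: [0.46, 0.534, -0.461, 0.54]
contact_force: [-0.0, -0.0, -0.7]
opening: 0.998
```

```bash
python3 - <<'E'
from held import *
plan([.4465,-.389,-.018],8.7)
E
```

```text
t=18.1 tcp [ 448.  -392.1   -8.2] yawY 8.8 open 1.00 F [-0.  -0.  -0.7] q6 -1.04 n 1
[[[0.20,-0.02,-0.07],[0.1,0.4,-0.2]]]
```

drive_tool --series '[[[0.18,-0.03,-0.07],[0,0.4,-0.2]],[[0.04,0,0],[0,0,0]],[[0,0,0],[0,0,0]]]'

```text
time: 18.4
eef_pos: [0.4459, -0.3891, -0.0201]
tcp_rot: [0.461, 0.537, -0.46, 0.537]
contact_force: [-0.4, -0.4, 0.4]
opening: 0.999
```

drive_tool --series '[[[0,0,0],[0,0,0]],[[0,0,0],[0,0,0]],[[0,0,0],[0,0,0]],[[0,0,0],[0,0,0]],[[0,0,0],[0,0,0]]]' --grip -1

```text
time: 18.9
eef_pos: [0.4464, -0.3896, -0.0193]
tcp_rot: [0.46, 0.536, -0.461, 0.537]
contact_force: [-0.8, 0.1, -1.2]
opening: 0.643
```

drive_tool --series '[[[-0.4,0,0],[0,0,0]],[[-0.9,0,0],[0,0,0]],[[-0.7,0,0],[0,0,0]],[[-0.2,0,0],[0,0,0]],[[0,0,0],[0,0,0]]]'

```text
time: 19.4
eef_pos: [0.4443, -0.3871, 0.0903]
tcp_rot: [0.461, 0.539, -0.46, 0.534]
contact_force: [0.8, 1.4, -2.4]
opening: 0.645
```

```bash
python3 - <<'E'
from held import *
plan([.506,-.226,.08],-3)
d=cam("wrist","w23")
E
```

```text
t=19.4 tcp [ 444.3 -387.1   90.3] yawY 8.7 open 0.65 F [ 0.8  1.4 -2.4] q6 -1.04 n 4
[[[0.05,0.43,-0.75],[2.9,-0.1,0.1]],[[0.05,0.39,-0.77],[2.9,-0.1,0.1]],[[0.05,0.35,-0.79],[2.9,-0.1,0.1]],[[0.05,0.31,-0.81],[2.9,-0.1,0.1]]]
```

View pics/w23.png

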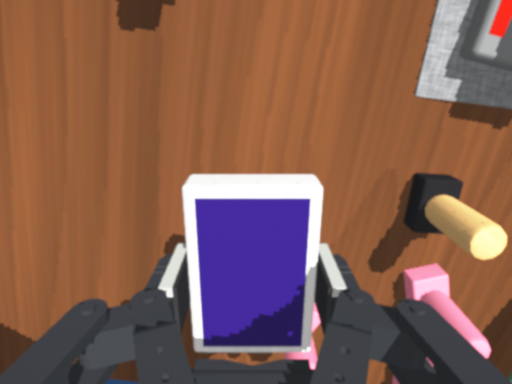

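drive_tool --series '[[[0,0.43,-0.75],[2.9,0,0]],[[0,0.39,-0.77],[2.9,0,0]],[[0,0.35,-0.79],[2.9,0,0]],[[0,0.1,-0.6],[2.9,0,0]],[[0,0,0],[0,0,0]]]'

```text
time: 19.95
eef_pos: [0.4918, -0.2288, 0.0781]
tcp_rot: [-0.515, -0.492, 0.516, -0.475]
contact_force: [-0.3, -0.5, -2.1]
opening: 0.644
```

```bash
python3 - <<'E'
from held import *
plan([.506,-.226,.08],-3)
d=cam("wrist","w24");held(d,[[196,198.5],[310.5,198.5]],.0373,.036);m=masks(d)
f(d,"strip",m["red"],.02);crop(d,300,50,500,250,"w24c",4)
E
```

```text
t=19.9 tcp [ 491.8 -228.8   78.1] yawY -3.6 open 0.64 F [-0.3 -0.5 -2.1] q6 -0.56 n 1
[[[-0.04,0.28,-0.07],[-0.7,-0.9,1.1]]]
width 46.06551988235944 edge dir -3.2116866129844284
centre [ 493.7 -228.7] minus tcp [2.2 1.5] in tool [-0.   2.1 -1.6]
strip c [ 607.8 -241.6] L 65.9 S 15.4 yaw 86.9 [417. 206.]
```

View pics/w24.png

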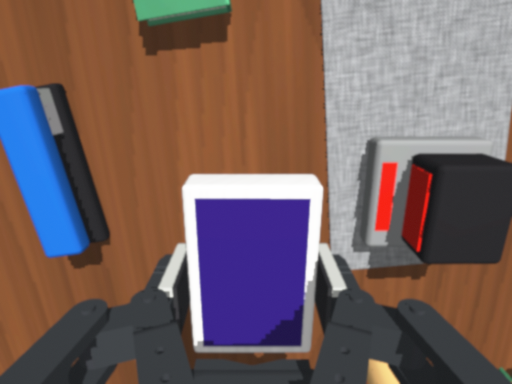

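View pics/w24c.png

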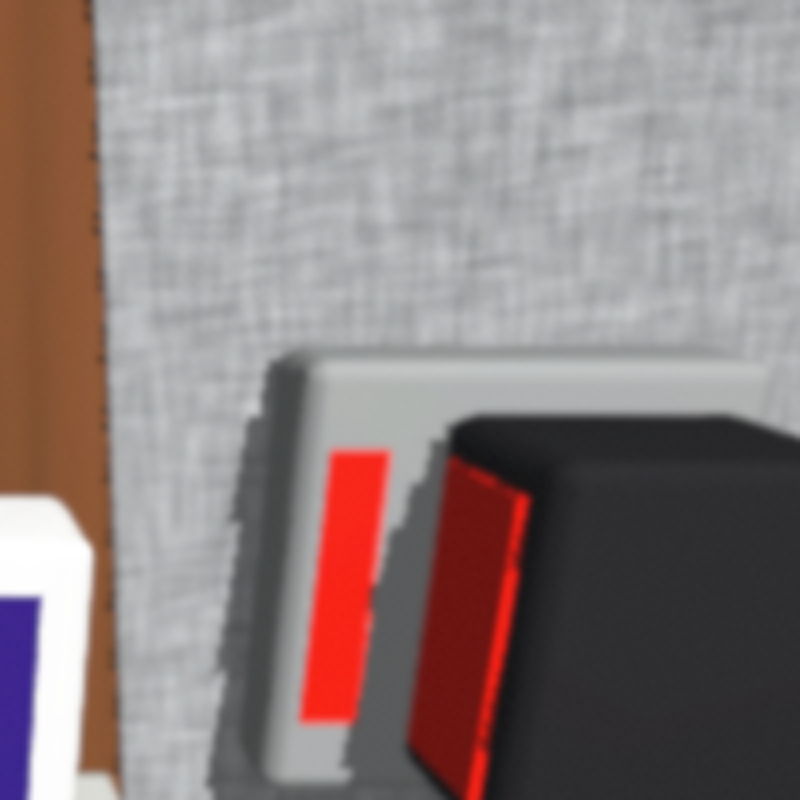

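```bash
python3 - <<'E'
from held import *
d=cam("wrist")
q=lambda a:np.array(a)/4+[300,50]
S=plane(d,q([[331,451],[390,451],[355,722],[300,721]]),.02)[:,:2]*1000
e=S[0]-S[3];print("strip",S.round(1),S.mean(0),np.linalg.norm(e),np.degrees(np.arctan2(e[1],e[0])))
F=plane(d,q([[300,357],[760,357],[300,385],[264,750],[312,360],[265,783]]),.02)[:,:2]*1000
print(F.round(1)); e=F[1]-F[0];print(np.degrees(np.arctan2(e[1],e[0])))
e=F[4]-F[5];print(np.linalg.norm(e),np.degrees(np.arctan2(e[1],e[0])))
B=plane(d,q([[275,365],[250,500]]),.002)*1000;print(B)
E
```

```text
strip [[ 581.6 -207. ]
 [ 591.7 -207.5]
 [ 589.  -258.1]
 [ 579.  -257.3]] [ 585.30381263 -232.47357227] 50.40560170309186 86.97975129777555
[[ 575.5 -190.5]
 [ 652.8 -194.8]
 [ 575.8 -195.3]
 [ 572.7 -262.8]
 [ 577.6 -191.2]
 [ 573.2 -269.6]]
-3.124827808614808
78.5634479199364 86.7891745958979
[[ 577.25260935 -195.0700562     2.        ]
 [ 573.70516582 -220.2092208     2.        ]]
```

drive_tool --series '[[[0.4,0.25,-0.05],[-0.2,-0.9,1.1]],[[0.5,0,0],[0,0,0]],[[0.3,0,0],[0,0,0]],[[0,0,0],[0,0,0]]]'

```text
time: 20.45
eef_pos: [0.5034, -0.2348, 0.0143]
tcp_rot: [-0.515, -0.482, 0.516, -0.485]
contact_force: [0.6, 0.4, -1.2]
opening: 0.651
```

```bash
python3 - <<'E'
from held import *
plan([.506,-.2265,-.0193],-3.1)
d=cam("wrist","w25");held(d,[[196,198.5],[310.5,198.5]],.0373,.036);
E
```

```text
t=20.4 tcp [ 503.4 -234.8   14.3] yawY -3.7 open 0.65 F [ 0.6  0.4 -1.2] q6 -0.55 n 1
[[[0.67,0.04,-0.17],[-0.6,0.2,-0.1]]]
width 45.40224669558876 edge dir -3.6386473407692073
centre [ 504.5 -233.3] minus tcp [0.6 1.9] in tool [-0.   0.5 -2. ]
```

View pics/w25.png

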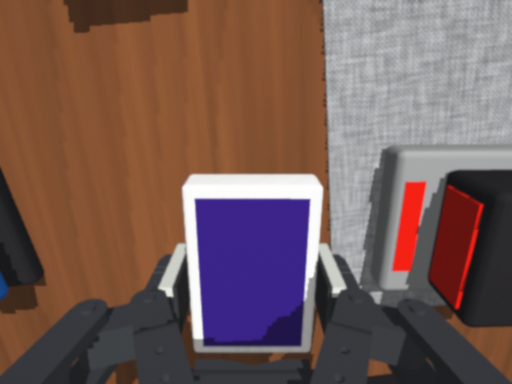

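drive_tool --series '[[[0.25,0.03,-0.14],[-0.6,0.2,0]],[[0.25,0,0],[0,0,0]],[[0,0,0],[0,0,0]]]'

```text
time: 20.8
eef_pos: [0.5069, -0.2306, -0.01]
tcp_rot: [0.514, 0.484, -0.513, 0.488]
contact_force: [-0.1, 0.7, -1.0]
opening: 0.644
```

```bash
python3 - <<'E'
from held import *
plan([.506,-.2265,-.0193],-3.1)
d=cam("wrist","w26");held(d,[[196,198.5],[310.5,198.5]],.0373,.036);crop(d,300,50,500,250,"w26c",4)
E
```

```text
t=20.8 tcp [ 506.9 -230.6  -10. ] yawY -3.1 open 0.64 F [-0.1  0.7 -1. ] q6 -0.55 n 1
[[[0.19,-0.02,-0.08],[-0.0,0.2,-0.3]]]
width 45.50746341080324 edge dir -3.201905095830233
centre [ 507.8 -229.2] minus tcp [0.5 1.6] in tool [-0.   0.4 -1.6]
```

View pics/w26.png

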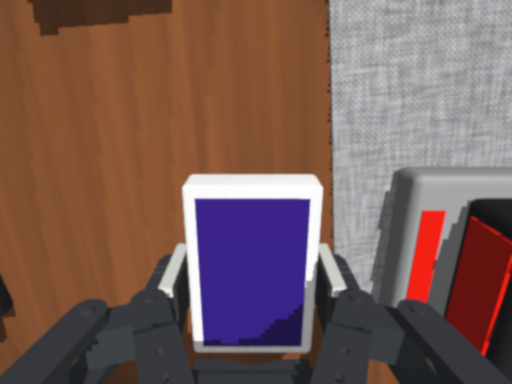

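View pics/w26c.png

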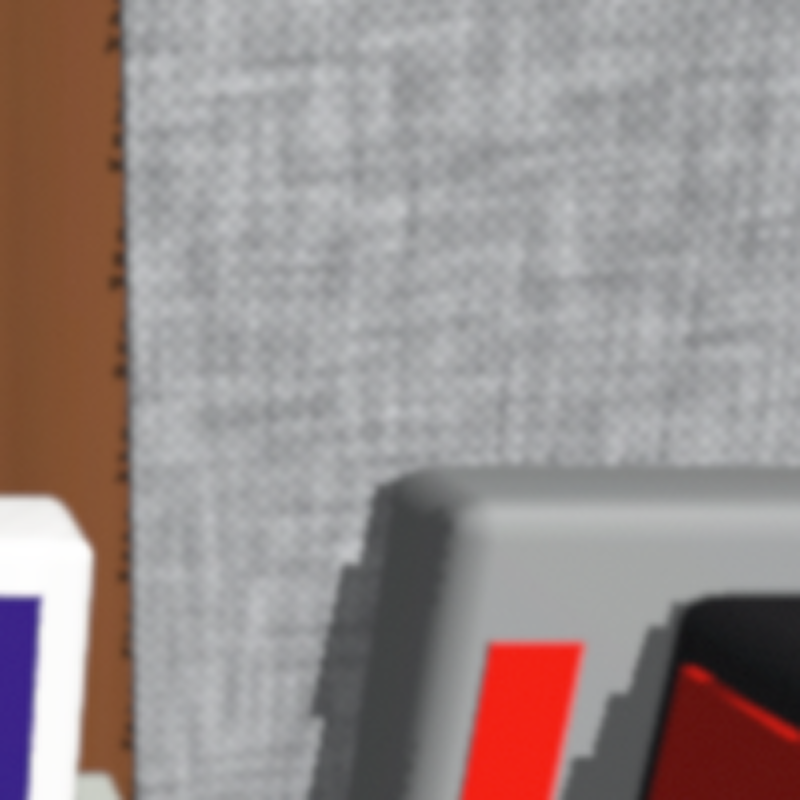

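```bash
python3 - <<'E'
from held import *
d=cam("wrist");S=plane(d,[[422.2,210.7],[445.5,210.7]],.02)[:,:2]*1000
held(d,[[196,198.5],[310.5,198.5]],.0373,.036)
a=np.radians(-3.1);u=np.array([np.cos(a),np.sin(a)]);v=np.array([-u[1],u[0]])
print(S,"strip centre y line: origin along v",S.mean(0)@v-25,"pad v",np.array([507.8,-229.2])@v,"target pad u", np.array([507.8,-229.2])@u, S[0]@u)
E
```

```text
width 45.51642059145438 edge dir -3.2181698407095043
centre [ 508.2 -229.4] minus tcp [0.4 1.7] in tool [-0.   0.3 -1.7]
[[ 583.27213142 -206.52216047]
 [ 593.65182034 -207.13301348]] strip centre y line: origin along v -199.70160488641042 pad v -201.40338360509884 target pad u 519.4517851277609 593.5870852984074
```

drive_tool --series '[[[0.14,0,-0.05],[0,0.2,-0.3]],[[0.06,0,0],[0,0,0]],[[0,0,0],[0,0,0]]]'

```text
time: 21.2
eef_pos: [0.5092, -0.229, -0.0179]
tcp_rot: [0.514, 0.485, -0.513, 0.488]
contact_force: [0.5, -0.6, -1.5]
opening: 0.647
```

```bash
python3 - <<'E'
from held import *
plan([.506,-.2285,-.0193],-3.1)
d=cam("wrist","w27");held(d,[[196,198.5],[310.5,198.5]],.0373,.036)
E
```

```text
t=21.2 tcp [ 509.2 -229.   -17.9] yawY -3.1 open 0.65 F [ 0.5 -0.6 -1.5] q6 -0.55 n 1
[[[0.03,-0.06,-0.01],[-0.0,0.1,-0.2]]]
width 45.75220153686141 edge dir -3.154117139432925
centre [ 510.1 -227.9] minus tcp [0.9 1.1] in tool [ 0.   0.9 -1.1]
```

drive_tool --series '[[[0.02,-0.05,-0.01],[0,0,0]],[[0.02,0,0],[0,0,0]],[[0,0,0],[0,0,0]]]'

```text
time: 21.55
eef_pos: [0.5069, -0.2285, -0.0193]
tcp_rot: [0.514, 0.484, -0.513, 0.488]
contact_force: [1.7, 0.2, -0.9]
opening: 0.645
```

drive_tool --series '[[[0,0,0],[0,0,0]],[[0,0,0],[0,0,0]],[[0,0,0],[0,0,0]],[[-0.7,0,0],[0,0,0]],[[-0.9,0,0],[0,0,0]]]' --grip 1

```text
time: 22.05
eef_pos: [0.5025, -0.2258, 0.0563]
tcp_rot: [-0.513, -0.489, 0.514, -0.484]
contact_force: [0.9, -0.6, 0.9]
opening: 0.999
```

drive_tool --series '[[[-0.9,0,0.3],[0,0,0]],[[-0.2,0,0.8],[0,0,0]],[[0,0,0],[0,0,0]]]'

```text
time: 22.35
eef_pos: [0.5034, -0.2843, 0.1211]
tcp_rot: [0.513, 0.485, -0.513, 0.489]
contact_force: [-0.1, -0.2, 0.0]
opening: 0.999
```

```bash
python3 - <<'E'
from held import *
plan([.58,-.375,.12],-3.1)
d=cam("wrist","w28");m=masks(d);f(d,"violet",m["violet"],.018);f(d,"strip",m["red"],.02)
E
```

```text
t=22.4 tcp [ 503.4 -284.3  121.1] yawY -3.0 open 1.00 F [-0.1 -0.2  0. ] q6 -0.64 n 3
[[[0.01,0.54,0.58],[0.0,0.1,-0.1]],[[0.01,0.54,0.58],[0.0,0.1,-0.1]],[[0.01,0.54,0.58],[0.0,0.1,-0.1]]]
violet c [ 507.1 -227.7] L 72.4 S 44.4 yaw 86.8 [252. 109.]
strip c [ 605.3 -234.1] L 58.6 S 11.9 yaw 86.7 [378. 112.]
```

View pics/w28.png

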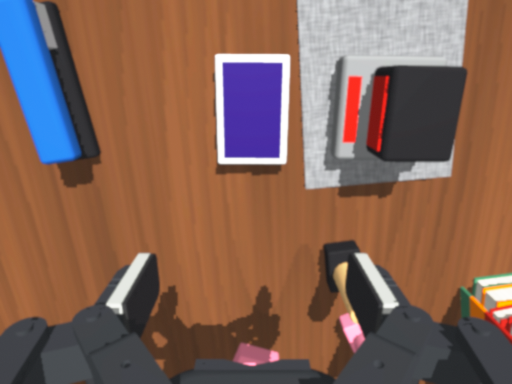

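```bash
python3 - <<'E'
from held import *
d=cam("wrist");m=masks(d);r=f(d,"strip",m["red"],.02,(340,60,364,150));p=f(d,"violet",m["violet"],.018)
a=np.radians(-3.1);u=np.array([np.cos(a),np.sin(a)]);v=np.array([-u[1],u[0]])
print("du",(r[0]-p[0])@u,"dv",(r[0]-p[0])@v)
crop(d,200,30,480,200,"w28c",2)
E=plane(d,[[344,62],[336,152]],.02)*1000;print(E)
E
```

```text
strip c [ 585.2 -229.9] L 49.1 S 10.1 yaw 86.9 [352. 112.]
violet c [ 507.1 -227.4] L 71.7 S 44.5 yaw 87.0 [252. 112.]
du 78.06269277794358 dv 1.7600018987056791
[[ 577.49713561 -192.18671416   20.        ]
 [ 573.43646865 -260.43078595   20.        ]]
```

drive_tool --series '[[[-0.2,0.5,0.4],[0,0,0]],[[0,0.5,0.4],[0,0,0]],[[0,0.4,0.4],[0,0,0]],[[0,0,0],[0,0,0]]]'

```text
time: 22.85
eef_pos: [0.5672, -0.3379, 0.1202]
tcp_rot: [0.512, 0.493, -0.512, 0.482]
contact_force: [0.4, -0.1, 0.4]
opening: 0.998
```

```bash
python3 - <<'E'
from held import *
plan([.58,-.375,.12],-3.1)
d=cam("wrist","w29");crop(d,180,100,380,260,"w29c",4)
E
```

```text
t=22.9 tcp [ 567.2 -337.9  120.2] yawY -2.7 open 1.00 F [ 0.4 -0.1  0.4] q6 -0.64 n 1
[[[-0.01,0.29,0.73],[0.4,-0.6,0.6]]]
```

View pics/w29.png

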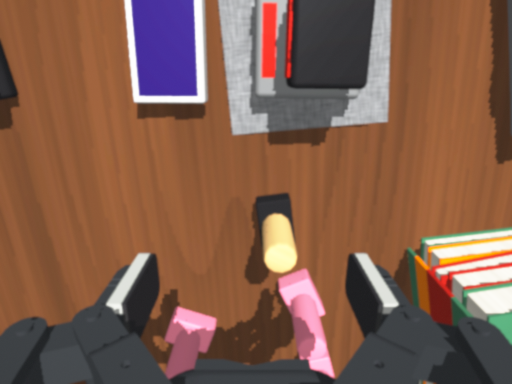

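View pics/w29c.png

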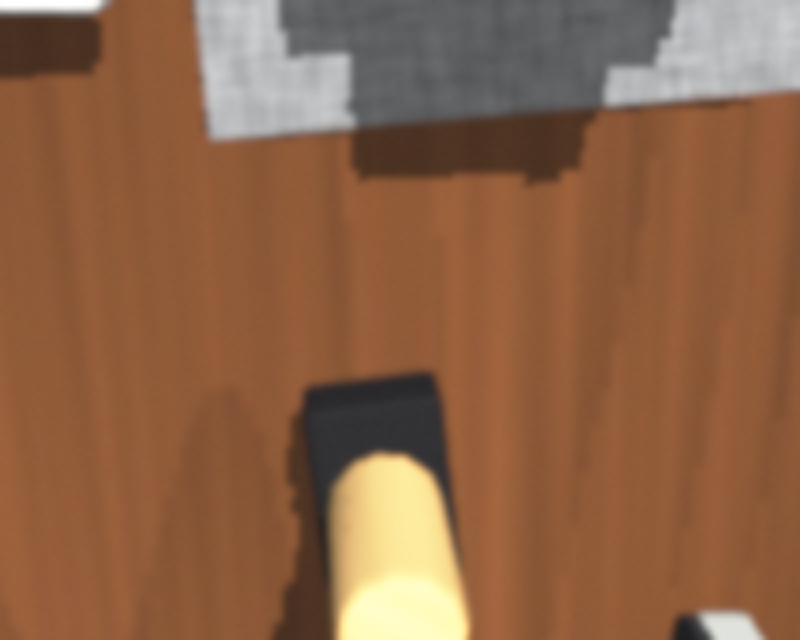

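```bash
python3 - <<'E'
from held import *
d=cam("wrist");edge(d,[[257,201.4],[290,199.2]],.02,22);edge(d,[[256.5,197.5],[288.2,193.8]],.0,22)
m=masks(d);h,s,v=m["H"]
wood=(h>12)&(h<28)&(v>210)&(s<140)
ys,xs=np.nonzero(wood[190:280,250:305]);print(xs.min()+250,xs.max()+250,ys.max()+190)
print(plane(d,[[281,258]],.078)*1000)
crop(d,240,180,320,290,"w29d",7)
E
```

```text
width 27.8 ang 1.7 centre [ 583. -373.]
width 28.7 ang 4.7 centre [ 584.  -375.7]
267 298 275
[[ 584.28670403 -372.68228045   78.        ]]
```

View pics/w29d.png

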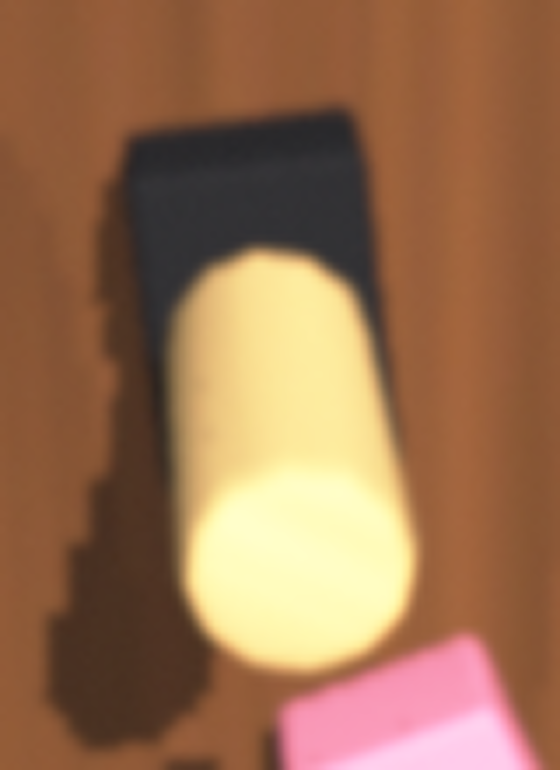

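```bash
python3 - <<'E'
from held import *
d=cam("wrist");q=lambda a:np.array(a)/7+[240,180]
for a,z in(([[140,187],[360,166]],.02),([[133,138],[352,108]],0),([[360,166],[398,420]],.02),([[138,187],[160,400]],.02)):
    P=plane(d,q(a),z)*1000;e=P[1]-P[0];print(np.linalg.norm(e),np.degrees(np.arctan2(e[1],e[0])),P[:,:2].round(1))
print(plane(d,[[282.9,261.4]],.078)*1000)
plan([.585,-.375,.03],3)
E
```

```text
26.65492243010172 3.487999814031573 [[ 570.1 -355.6]
 [ 596.7 -354. ]]
28.48135717500458 5.9232633017262035 [[ 569.3 -356.5]
 [ 597.6 -353.6]]
34.43661171696313 -82.5841924245458 [[ 596.7 -354. ]
 [ 601.1 -388.1]]
28.629120627587866 -86.73669403324847 [[ 569.8 -355.6]
 [ 571.5 -384.2]]
[[ 584.88430058 -374.74617745   78.        ]]
t=23.0 tcp [ 565.1 -335.4  119.7] yawY -2.7 open 1.00 F [-0.2 -0.4 -0.5] q6 -0.64 n 3
[[[0.59,0.15,0.27],[-1.9,-0.3,0.3]],[[0.59,0.14,0.27],[-1.9,-0.3,0.3]],[[0.60,0.13,0.27],[-1.9,-0.3,0.3]]]
```

drive_tool --series '[[[-0.1,0.3,0.6],[-2.6,0,0.3]],[[0.1,0.12,0.2],[-2.6,-0.3,0.3]],[[0.5,0,0],[-2.6,-0.3,0]],[[0,0,0],[0,0,0]]]'

```text
time: 23.4
eef_pos: [0.5817, -0.3702, 0.0909]
tcp_rot: [0.476, 0.528, -0.475, 0.52]
contact_force: [0.2, 0.3, -0.4]
opening: 0.997
```

```bash
python3 - <<'E'
from held import *
plan([.585,-.375,.03],5)
d=cam("wrist","w30");crop(d,180,150,340,290,"w30c",4)
E
```

```text
t=23.4 tcp [ 581.7 -370.2   90.9] yawY 5.6 open 1.00 F [ 0.2  0.3 -0.4] q6 -0.81 n 2
[[[0.61,0.03,0.06],[0.3,-0.3,0.2]],[[0.61,0.03,0.05],[0.3,-0.3,0.2]]]
```

View pics/w30.png

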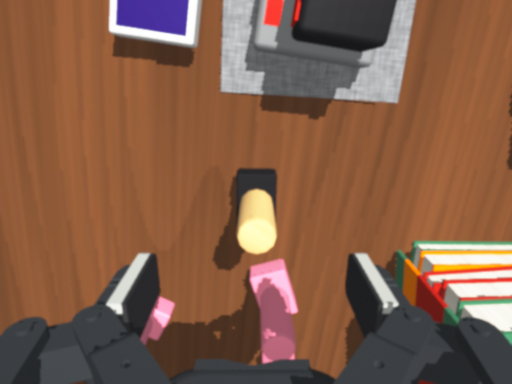

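```bash
python3 - <<'E'
from held import *
d=cam("wrist");print(plane(d,[[257.8,235.5]],.078)*1000);edge(d,[[237,175.5],[277,175.5]],.02,22)
plan([.584,-.374,.03],5.3)
E
```

```text
[[ 587.45581832 -376.93486464   78.        ]]
width 29.6 ang 5.6 centre [ 587.6 -378.6]
t=23.5 tcp [ 584.  -372.1   95.4] yawY 5.5 open 1.00 F [-0.3  0.2  0.7] q6 -0.81 n 2
[[[0.65,-0.00,0.02],[0.1,-0.1,0.0]],[[0.65,-0.00,0.02],[0.1,-0.1,0.0]]]
```

View pics/w30c.png

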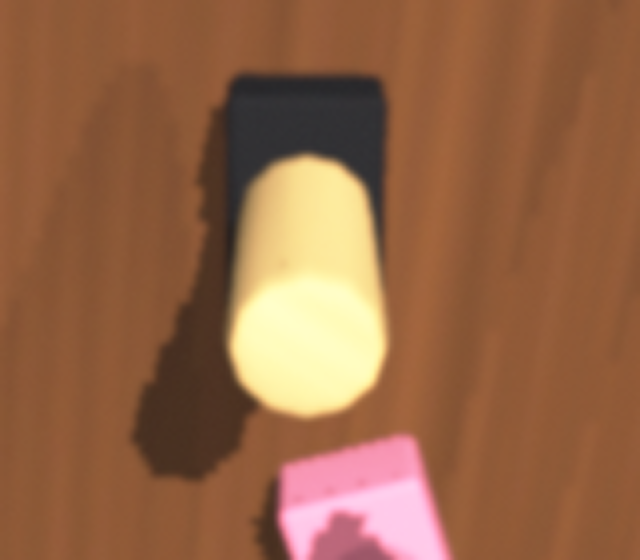

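drive_tool --series '[[[0.4,0.06,0.1],[0,0,0]],[[0.5,0,0],[0,0,0]],[[0.3,0,0],[0,0,0]],[[0,0,0],[0,0,0]]]'

```text
time: 23.9
eef_pos: [0.5903, -0.3771, 0.0417]
tcp_rot: [0.476, 0.521, -0.475, 0.525]
contact_force: [-0.8, 0.2, 0.2]
opening: 0.997
```

```bash
python3 - <<'E'
from held import *
plan([.587,-.377,.022],5.5)
d=cam("wrist","w31")
E
```

```text
t=23.9 tcp [ 590.3 -377.1   41.7] yawY 5.5 open 1.00 F [-0.8  0.2  0.2] q6 -0.81 n 1
[[[0.39,-0.07,-0.01],[-0.0,0.2,-0.3]]]
```

View pics/w31.png

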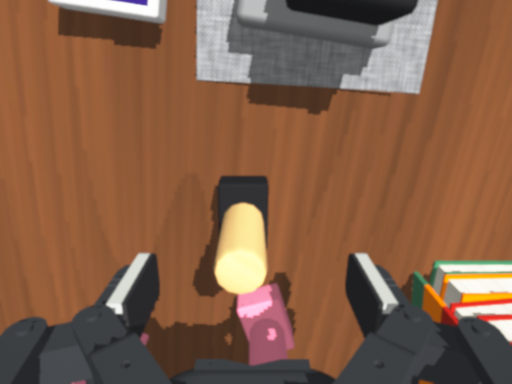

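```bash
python3 - <<'E'
from held import *
d=cam("wrist");s,t,R=tool();print(t*1000,plane(d,[[241.3,269.5]],.078)*1000);edge(d,[[218.5,184.5],[267.5,184.5]],.02,22)
E
```

```text
[ 591.56216782 -378.19056523   44.09131285] [[ 586.30007846 -375.15207577   78.        ]]
width 28.7 ang 5.4 centre [ 586.2 -376.9]
```

Good: move 4 mm in −x and 20 mm down, then close.

drive_tool --series '[[[0.3,-0.09,-0.03],[0,0.2,-0.3]],[[0.12,0,0],[0,0,0]],[[0,0,0],[0,0,0]]]'

```text
time: 24.3
eef_pos: [0.5884, -0.3784, 0.0253]
tcp_rot: [0.476, 0.52, -0.475, 0.527]
contact_force: [0.4, 0.9, 0.5]
opening: 0.999
```

drive_tool --series '[[[0,0,0],[0,0,0]],[[0,0,0],[0,0,0]],[[0,0,0],[0,0,0]],[[0,0,0],[0,0,0]],[[0,0,0],[0,0,0]]]' --grip -1 --newtons 30

```text
time: 24.8
eef_pos: [0.5888, -0.379, 0.0262]
tcp_rot: [0.476, 0.519, -0.475, 0.527]
contact_force: [0.5, 0.2, -1.7]
opening: 0.273
```

```bash
python3 - <<'E'
from held import *
plan([.587,-.377,.022],5.5)
d=cam("wrist","w32");e=cam("side");crop(e,210,200,310,310,"s32",5)
E
```

```text
t=24.8 tcp [ 588.8 -379.    26.2] yawY 5.5 open 0.27 F [ 0.5  0.2 -1.7] q6 -0.81 n 1
[[[0.08,-0.03,-0.04],[-0.0,0.4,-0.4]]]
```

View pics/w32.png

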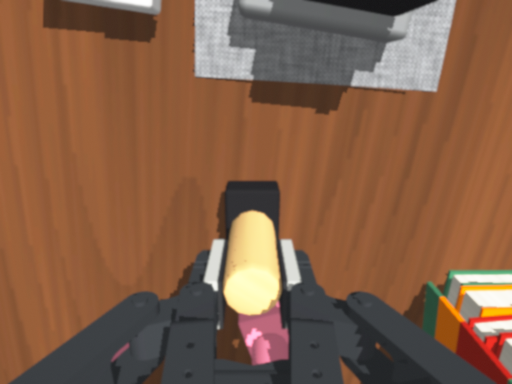

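View pics/s32.png

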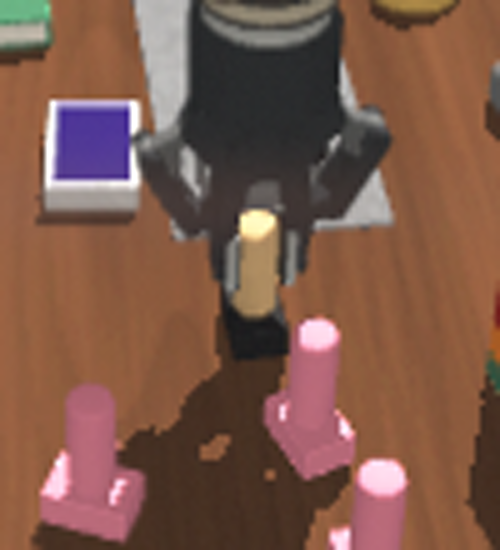

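drive_tool --series '[[[-0.4,0,0],[0,0,0]],[[-0.9,0,0],[0,0,0]],[[-0.5,0,0],[0,0,0]],[[0,0,0],[0,0,0]]]'

```text
time: 25.3
eef_pos: [0.5865, -0.377, 0.1154]
tcp_rot: [0.476, 0.522, -0.475, 0.525]
contact_force: [0.4, 0.7, 0.2]
opening: 0.272
```

```bash
python3 - <<'E'
from held import *
plan([.507,-.24,.12],-3.1)
d=cam("wrist","w33");crop(d,200,170,310,330,"w33c",4);s,t,R=tool();print(proj(d,[t+R.apply([a,b,c]) for a,b,c in((.0062,-.015,-.022),(.0062,.015,-.022),(-.0518,0,0))]))
E
```

```text
t=25.3 tcp [ 586.5 -377.   115.4] yawY 5.5 open 0.27 F [0.4 0.7 0.2] q6 -0.81 n 4
[[[-0.03,-0.33,-0.72],[2.1,0.0,-0.0]],[[-0.03,-0.36,-0.71],[2.1,0.0,-0.0]],[[-0.02,-0.38,-0.69],[2.1,0.0,-0.0]],[[-0.02,-0.41,-0.68],[2.1,0.0,-0.0]]]
[[222.40672362 194.17166917]
 [277.57305923 194.18887129]
 [249.32885959 294.95856505]]
```

View pics/w33c.png

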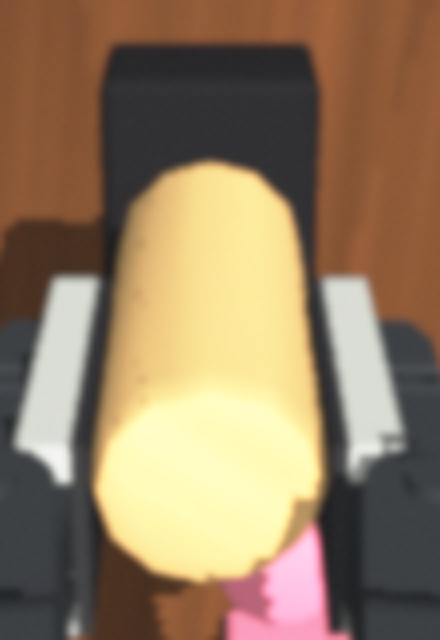

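drive_tool --series '[[[0,-0.33,-0.72],[2.1,0,0]],[[0,-0.36,-0.71],[2.1,0,0]],[[0,-0.38,-0.69],[2.1,0,0]],[[0,-0.36,-0.6],[2.1,0,0]],[[0,0,0],[0,0,0]]]'

```text
time: 25.85
eef_pos: [0.5006, -0.236, 0.1005]
tcp_rot: [-0.514, -0.49, 0.515, -0.479]
contact_force: [0.3, -0.2, -0.8]
opening: 0.273
```

```bash
python3 - <<'E'
from held import *
plan([.506,-.229,.08],-3.1)
d=cam("wrist","w34")
E
```

```text
t=25.9 tcp [ 500.6 -236.   100.5] yawY -3.4 open 0.27 F [ 0.3 -0.2 -0.8] q6 -0.56 n 1
[[[0.41,0.11,-0.14],[-0.3,-0.5,0.7]]]
```

View pics/w34.png

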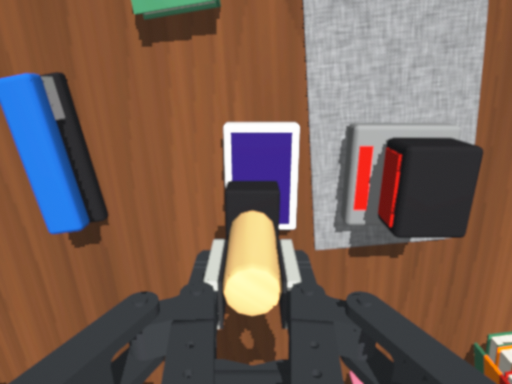

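drive_tool --series '[[[0.25,0.12,-0.14],[-0.2,-0.5,0.7]],[[0.2,0,0],[0,0,0]],[[0,0,0],[0,0,0]]]'

```text
time: 26.2
eef_pos: [0.5082, -0.2324, 0.0753]
tcp_rot: [-0.513, -0.485, 0.514, -0.486]
contact_force: [0.4, 0.6, -0.7]
opening: 0.27
```

```bash
python3 - <<'E'
from held import *
plan([.506,-.229,.0442],-3.1)
d=cam("wrist","w35");m=masks(d)
crop(d,200,120,320,250,"w35c",5)
s,t,R=tool()
# pad top outline: far edge and violet sides
E
```

```text
t=26.2 tcp [ 508.2 -232.4   75.3] yawY -3.2 open 0.27 F [ 0.4  0.6 -0.7] q6 -0.55 n 1
[[[0.62,-0.05,-0.07],[-0.1,0.1,0.0]]]
```

View pics/w35c.png

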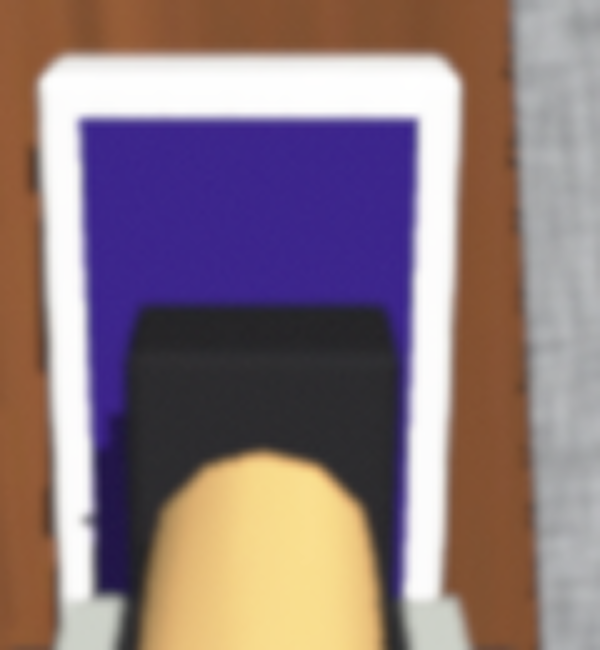

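```bash
python3 - <<'E'
from held import *
d=cam("wrist");s,t,R=tool();print(t*1000)
edge(d,[[216,143.6],[283.6,143.6]],.018,36);edge(d,[[226,190.4],[279.6,190.4]],t[2]-.0062,22)
E
```

```text
[ 508.88545093 -232.94475805   76.63159245]
width 45.2 ang -3.2 centre [ 507.8 -227.9]
width 28.6 ang -3.2 centre [ 509.6 -229. ]
```

drive_tool --series '[[[0.25,-0.03,-0.03],[0,0,0]],[[0.2,0,0],[0,0,0]],[[0,0,0],[0,0,0]]]'

```text
time: 26.6
eef_pos: [0.5083, -0.2333, 0.0533]
tcp_rot: [-0.514, -0.484, 0.514, -0.487]
contact_force: [-0.0, 0.7, -1.5]
opening: 0.271
```

```bash
python3 - <<'E'
from held import *
plan([.507,-.231,.0442],-3.1)
d=cam("wrist","w36");crop(d,200,120,320,250,"w36c",5)
E
```

```text
t=26.6 tcp [ 508.3 -233.3   53.3] yawY -3.3 open 0.27 F [-0.   0.7 -1.5] q6 -0.55 n 1
[[[0.18,-0.03,-0.05],[-0.2,0.2,-0.2]]]
```

View pics/w36c.png

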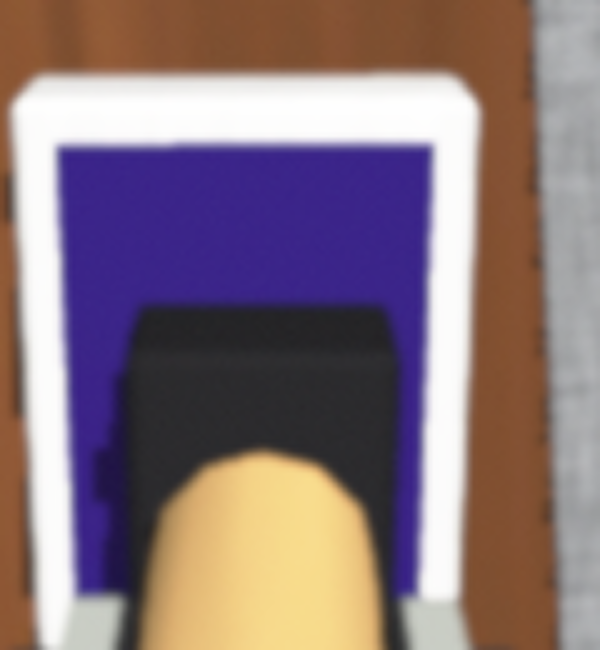

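```bash
python3 - <<'E'
from held import *
d=cam("wrist");s,t,R=tool();print(t*1000)
q=lambda a:np.array(a)/5+[200,120]
edge(d,q([[56,146],[433,146]]),.018,36);edge(d,q([[130,352],[398,352]]),t[2]-.0062,22);edge(d,q([[136,305],[394,305]]),t[2]-.0262,22)
E
```

```text
[ 508.94316027 -233.61777663   54.4696303 ]
width 45.6 ang -3.3 centre [ 507.6 -227.9]
width 28.6 ang -3.3 centre [ 509.7 -229.9]
width 30.5 ang -3.3 centre [ 509.9 -231. ]
```

drive_tool --series '[[[0.08,-0.06,-0.06],[-0.2,0.2,-0.2]],[[0.08,0,0],[0,0,0]],[[0,0,0],[0,0,0]]]'

```text
time: 27.0
eef_pos: [0.5066, -0.2307, 0.0468]
tcp_rot: [0.514, 0.485, -0.513, 0.488]
contact_force: [0.5, 0.7, -0.8]
opening: 0.273
```

```bash
python3 - <<'E'
from held import *
plan([.507,-.231,.0442],-3.1)
d=cam("wrist","w37");crop(d,200,120,320,250,"w37c",5)
E
```

```text
t=27.0 tcp [ 506.6 -230.7   46.8] yawY -3.1 open 0.27 F [ 0.5  0.7 -0.8] q6 -0.56 n 1
[[[0.05,0.01,0.01],[0.0,0.1,-0.2]]]
```

View pics/w37c.png

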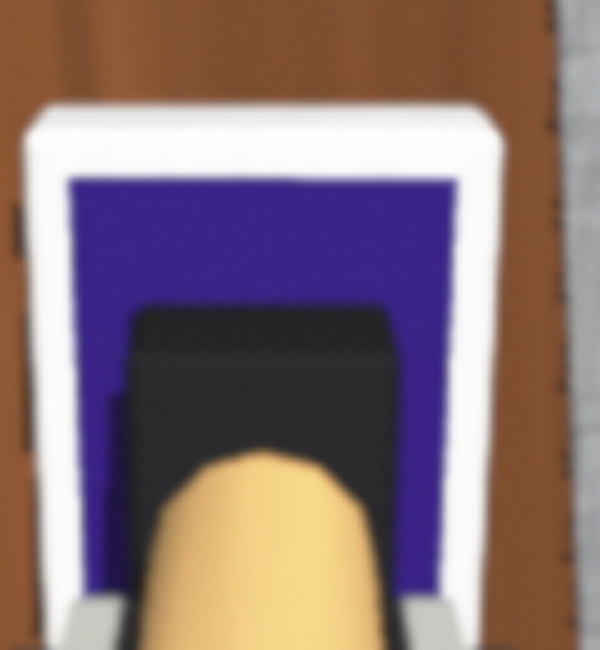

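```bash
python3 - <<'E'
from held import *
d=cam("wrist");s,t,R=tool();print(t*1000)
q=lambda a:np.array(a)/5+[200,120]
edge(d,q([[68,180],[458,180]]),.018,36);edge(d,q([[130,352],[398,352]]),t[2]-.0062,22);edge(d,q([[136,305],[394,305]]),t[2]-.0262,22)
E
```

```text
[ 506.77657785 -230.81367618   47.21931621]
width 45.9 ang -3.1 centre [ 507.7 -227.8]
width 28.7 ang -3.1 centre [ 507.8 -227.2]
width 30.6 ang -3.1 centre [ 507.9 -228.3]
```

Centred within 1 mm. Lower the last 3 mm and release.

drive_tool --series '[[[0.07,0,0],[0,0.1,-0.2]],[[0,0,0],[0,0,0]]]'

```text
time: 27.3
eef_pos: [0.5075, -0.2312, 0.0443]
tcp_rot: [-0.513, -0.486, 0.513, -0.487]
contact_force: [-0.6, 0.2, -0.5]
opening: 0.272
```

```bash
python3 - <<'E'
from held import *
plan([.507,-.231,.0442],-3.1)
E
```

```text
t=27.3 tcp [ 507.5 -231.2   44.3] yawY -3.1 open 0.27 F [-0.6  0.2 -0.5] q6 -0.56 n 1
[[[0.00,-0.01,-0.00],[0.0,0.1,-0.1]]]
```

drive_tool --series '[[[0.02,0,0],[0,0,0]],[[0,0,0],[0,0,0]]]'

```text
time: 27.5
eef_pos: [0.5079, -0.2314, 0.044]
tcp_rot: [0.513, 0.486, -0.513, 0.487]
contact_force: [-0.6, 0.4, -1.1]
opening: 0.268
```

drive_tool --series '[[[0,0,0],[0,0,0]],[[0,0,0],[0,0,0]],[[0,0,0],[0,0,0]],[[-0.5,0,0],[0,0,0]],[[-0.9,0,0],[0,0,0]]]' --grip 1

```text
time: 28.0
eef_pos: [0.503, -0.2283, 0.1076]
tcp_rot: [-0.512, -0.491, 0.514, -0.482]
contact_force: [0.6, -0.7, 0.3]
opening: 0.996
```

drive_tool --series '[[[-0.9,0,0],[0,0,0]],[[-0.5,-0.2,0.7],[0,0,0]],[[0,0,0],[0,0,0]]]'

```text
time: 28.3
eef_pos: [0.4943, -0.2653, 0.1866]
tcp_rot: [-0.512, -0.488, 0.513, -0.486]
contact_force: [-0.2, 0.3, 0.3]
opening: 1.0
```

```bash
python3 - <<'E'
from held import *
plan([.45,.36,.15],4.7)
d=cam("wrist","w38");m=masks(d);f(d,"violet",m["violet"],.018);e=cam("side");crop(e,160,190,320,290,"s38",5)
E
```

```text
t=28.3 tcp [ 494.3 -265.3  186.6] yawY -3.0 open 1.00 F [-0.2  0.3  0.3] q6 -0.62 n 14
[[[0.05,-0.11,-0.89],[-0.5,-0.0,0.0]],[[0.05,-0.10,-0.89],[-0.5,-0.0,0.0]],[[0.05,-0.09,-0.89],[-0.5,-0.0,0.0]],[[0.05,-0.08,-0.89],[-0.5,-0.0,0.0]],[[0.05,-0.08,-0.89],[-0.5,-0.0,0.0]]]
[[[0.05,-0.07,-0.89],[-0.5,-0.0,0.0]],[[0.05,-0.06,-0.89],[-0.5,-0.0,0.0]],[[0.05,-0.05,-0.89],[-0.5,-0.0,0.0]],[[0.05,-0.04,-0.89],[-0.5,-0.0,0.0]],[[0.05,-0.03,-0.89],[-0.5,-0.0,0.0]]]
[[[0.05,-0.02,-0.90],[-0.5,-0.0,0.0]],[[0.05,-0.02,-0.90],[-0.5,-0.0,0.0]],[[0.05,-0.01,-0.90],[-0.5,-0.0,0.0]],[[0.05,0.00,-0.90],[-0.5,-0.0,0.0]]]
violet c [ 507.1 -227.7] L 71.8 S 44.0 yaw 86.9 [263. 123.]
```

View pics/w38.png

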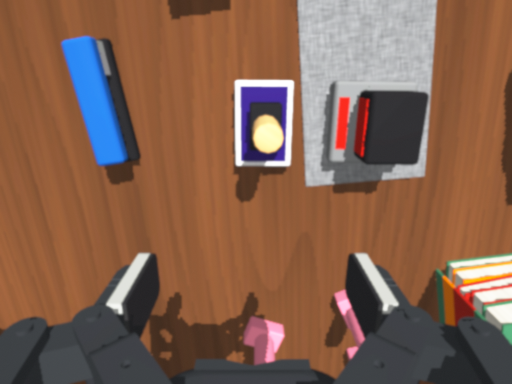

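View pics/s38.png

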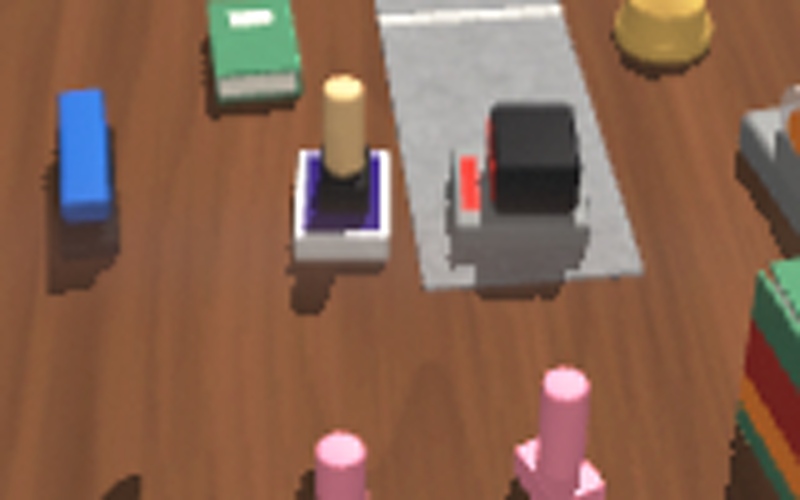

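drive_tool --series '[[[0,-0.11,-0.89],[-0.5,0,0]],[[0,-0.1,-0.89],[-0.5,0,0]],[[0,-0.1,-0.89],[-0.5,0,0]],[[0,-0.08,-0.89],[-0.5,0,0]],[[0,-0.08,-0.89],[-0.5,0,0]]]'

```text
time: 28.9
eef_pos: [0.4722, -0.0315, 0.1744]
tcp_rot: [-0.502, -0.505, 0.506, -0.487]
contact_force: [0.7, 1.1, -1.4]
opening: 1.002
```

drive_tool --series '[[[0,-0.07,-0.9],[-0.5,0,0]],[[0,-0.06,-0.9],[-0.5,0,0]],[[0,-0.05,-0.9],[-0.5,0,0]],[[0,-0.04,-0.9],[-0.5,0,0]],[[0,-0.03,-0.9],[-0.5,0,0]]]'

```text
time: 29.4
eef_pos: [0.448, 0.2059, 0.1674]
tcp_rot: [0.485, 0.522, -0.498, 0.494]
contact_force: [0.2, -0.5, 1.2]
opening: 1.002
```

```bash
python3 - <<'E'
from held import *
plan([.455,.36,.15],4.7)
E
```

```text
t=29.4 tcp [448.  205.9 167.4] yawY 1.9 open 1.00 F [ 0.2 -0.5  1.2] q6 0.17 n 4
[[[0.10,0.06,-0.77],[-0.7,-0.3,0.6]],[[0.09,0.07,-0.77],[-0.7,-0.3,0.6]],[[0.09,0.08,-0.77],[-0.7,-0.3,0.6]],[[0.09,0.09,-0.77],[-0.7,-0.3,0.6]]]
```

drive_tool --series '[[[0,0.08,-0.8],[-0.7,-0.3,0.6]],[[0,0.08,-0.8],[-0.7,-0.3,0.6]],[[0,0.08,-0.8],[-0.7,-0.3,0.6]],[[0,0.09,-0.5],[-0.7,-0.3,0.6]],[[0,0,0],[0,0,0]]]'

```text
time: 29.9
eef_pos: [0.4452, 0.3632, 0.1561]
tcp_rot: [0.469, 0.525, -0.482, 0.522]
contact_force: [-1.0, 0.3, 0.0]
opening: 0.995
```

```bash
python3 - <<'E'
from held import *
plan([.45,.385,.08],4.7)
d=cam("wrist","w39")
E
```

```text
t=29.9 tcp [445.2 363.2 156.1] yawY 5.5 open 1.00 F [-1.   0.3  0. ] q6 0.41 n 2
[[[0.76,0.08,-0.22],[0.4,0.2,0.4]],[[0.76,0.07,-0.22],[0.4,0.2,0.4]]]
```

View pics/w39.png

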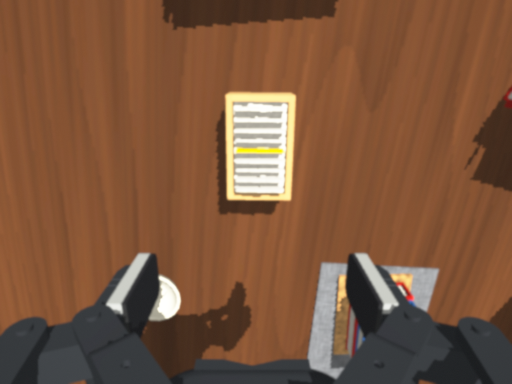

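```bash
python3 - <<'E'
from held import *
d=cam("wrist");m=masks(d);h,s,v=m["H"]
mk=((h>14)&(h<32)&(s>60)&(v>180))|((s<60)&(v>150))
f(d,"box",mk,.04,(215,80,305,210));edge(d,[[226,94],[296,94.5]],.04,45);crop(d,200,80,320,220,"w39c",5)
E
```

```text
box c [447.9 387.7] L 93.7 S 57.9 yaw 95.0 [260. 144.]
width 56.4 ang 5.2 centre [447.8 386. ]
```

View pics/w39c.png

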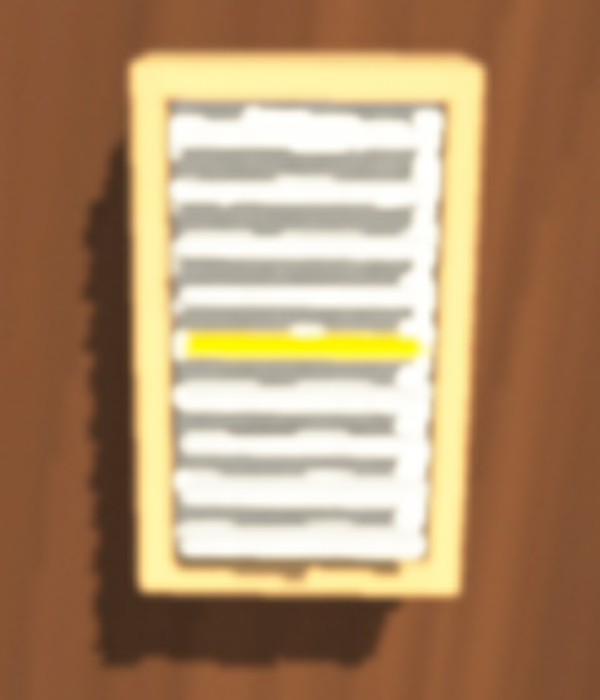

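```bash
python3 - <<'E'
from held import *
plan([.449,.386,.05],5.0)
E
```

```text
t=30.0 tcp [445.3 360.6 156. ] yawY 5.4 open 1.00 F [ 0.1  0.4 -0.2] q6 0.41 n 3
[[[0.70,0.05,-0.17],[0.1,0.2,0.3]],[[0.70,0.05,-0.17],[0.1,0.2,0.3]],[[0.71,0.04,-0.17],[0.1,0.2,0.3]]]
```

drive_tool --series '[[[0.3,0.05,-0.25],[0.1,0.2,0.3]],[[0.7,0.05,-0.25],[0.1,0.2,0.3]],[[0.7,0,0],[0,0.2,0.3]],[[0.3,0,0],[0,0,0]],[[0,0,0],[0,0,0]]]'

```text
time: 30.5
eef_pos: [0.4465, 0.3806, 0.0511]
tcp_rot: [0.477, 0.521, -0.48, 0.52]
contact_force: [-0.4, -0.5, -0.6]
opening: 1.001
```

```bash
python3 - <<'E'
from held import *
plan([.449,.386,-.01],5.0)
d=cam("wrist","w40")
E
```

```text
t=30.5 tcp [446.5 380.6  51.1] yawY 4.8 open 1.00 F [-0.4 -0.5 -0.6] q6 0.45 n 2
[[[0.61,0.03,-0.05],[-0.1,0.0,0.1]],[[0.61,0.03,-0.05],[-0.1,0.0,0.1]]]
```

View pics/w40.png

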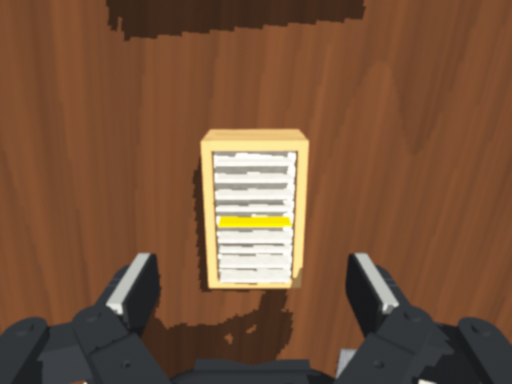

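```bash
python3 - <<'E'
from held import *
d=cam("wrist");s,t,R=tool();print(t*1000);edge(d,[[201.5,141],[308,140.5]],.04,45);print(plane(d,[[208,289],[301,289]],.04).mean(0)*1000)
E
```

```text
[448.13005686 381.72038316  53.78952265]
width 56.3 ang 5.1 centre [448.6 387.1]
[452.4847511  339.71955716  40.        ]
```

drive_tool --series '[[[0.45,0.03,-0.1],[0,0,0]],[[0.45,0,0],[0,0,0]],[[0.25,0,0],[0,0,0]],[[0,0,0],[0,0,0]]]'

```text
time: 31.0
eef_pos: [0.4565, 0.3896, 0.0043]
tcp_rot: [0.485, 0.518, -0.473, 0.522]
contact_force: [-0.2, -0.5, -0.4]
opening: 0.997
```

```bash
python3 - <<'E'
from held import *
plan([.449,.3865,-.01],5.0)
E
```

```text
t=31.0 tcp [456.5 389.6   4.3] yawY 4.7 open 1.00 F [-0.2 -0.5 -0.4] q6 0.46 n 1
[[[0.28,-0.16,0.05],[-0.3,-0.4,-0.9]]]
```

drive_tool --series '[[[0.22,-0.16,0.05],[-0.3,-0.4,-0.9]],[[0.07,0,0],[0,0,0]],[[0,0,0],[0,0,0]]]'

```text
time: 31.3
eef_pos: [0.4507, 0.3875, -0.0076]
tcp_rot: [0.479, 0.521, -0.476, 0.522]
contact_force: [0.4, 0.8, 1.1]
opening: 1.0
```

```bash
python3 - <<'E'
from held import *
plan([.449,.3865,-.01],5.0);cam("wrist","w41")
E
```

```text
t=31.3 tcp [450.7 387.5  -7.6] yawY 5.0 open 1.00 F [0.4 0.8 1.1] q6 0.45 n 1
[[[0.05,-0.04,0.02],[-0.0,-0.1,-0.2]]]
```

View pics/w41.png

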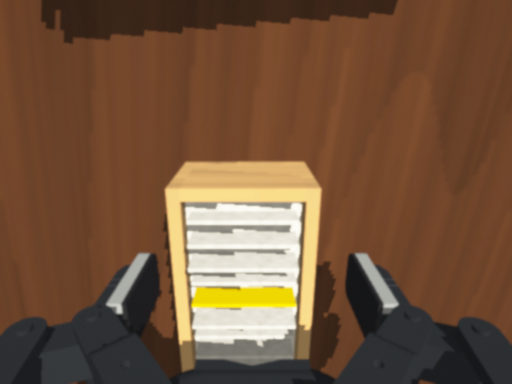

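drive_tool --series '[[[0,0,0],[0,0,0]],[[0,0,0],[0,0,0]],[[0,0,0],[0,0,0]],[[0,0,0],[0,0,0]],[[0,0,0],[0,0,0]]]' --grip -1 --newtons 45

```text
time: 31.85
eef_pos: [0.4507, 0.3879, -0.0063]
tcp_rot: [0.48, 0.521, -0.476, 0.521]
contact_force: [-0.2, -0.1, -0.4]
opening: 0.646
```

drive_tool --series '[[[-0.4,0,0],[0,0,0]],[[-0.9,0,0],[0,0,0]],[[-0.9,0,0],[0,0,0]],[[-0.5,0,0],[0,0,0]],[[0,0,0],[0,0,0]]]'

```text
time: 32.35
eef_pos: [0.4476, 0.3855, 0.1281]
tcp_rot: [0.476, 0.522, -0.479, 0.521]
contact_force: [0.5, -0.0, -2.2]
opening: 0.648
```

```bash
python3 - <<'E'
from held import *
plan([.48,.1,.12],2.3);d=cam("wrist","w42");crop(d,150,130,350,290,"w42c",4)
E
```

```text
t=32.4 tcp [447.6 385.5 128.1] yawY 5.0 open 0.65 F [ 0.5 -0.  -2.2] q6 0.45 n 7
[[[0.02,0.02,0.82],[0.4,0.0,0.0]],[[0.02,0.03,0.82],[0.4,0.0,0.0]],[[0.02,0.03,0.82],[0.4,0.0,0.0]],[[0.02,0.04,0.82],[0.4,0.0,0.0]],[[0.02,0.04,0.82],[0.4,0.0,0.0]]]
[[[0.02,0.05,0.82],[0.4,0.0,0.0]],[[0.02,0.05,0.82],[0.4,0.0,0.0]]]
```

View pics/w42.png

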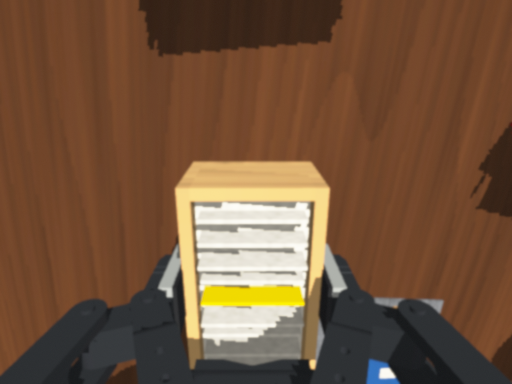

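View pics/w42c.png

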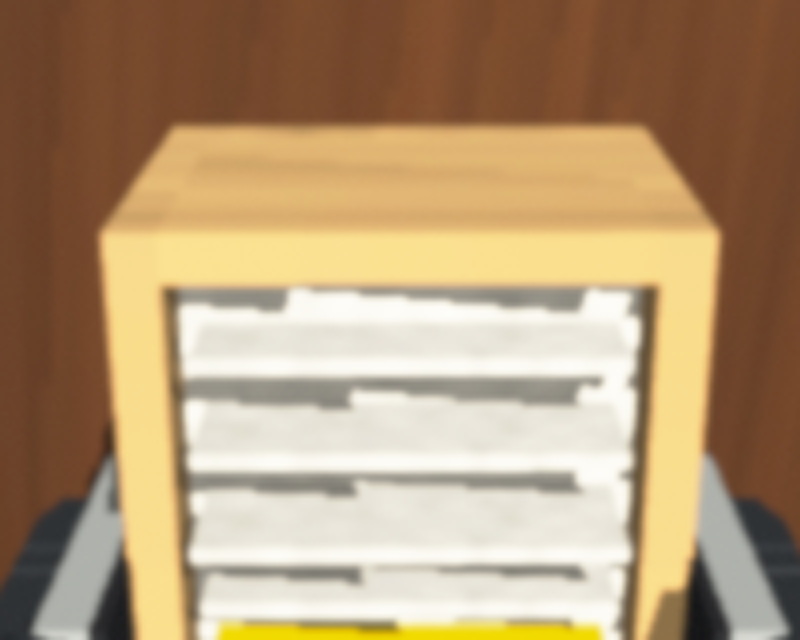

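```bash
python3 - <<'E'
from held import *
d=cam("wrist");held(d,[[175,188],[330,188]],.0463,.045);plan([.595,-.03,.12],2.3)
E
```

```text
width 57.99935224161261 edge dir 5.180536226607127
centre [447.9 383.8] minus tcp [ 2.5 -0.3] in tool [-0.   2.5  0.5]
t=32.5 tcp [445.4 384.1 123.7] yawY 5.0 open 0.65 F [ 0.3  0.4 -2.3] q6 0.45 n 10
[[[0.01,0.23,0.85],[0.3,0.0,0.1]],[[0.01,0.23,0.85],[0.3,0.0,0.1]],[[0.01,0.23,0.85],[0.3,0.0,0.1]],[[0.01,0.24,0.85],[0.3,0.0,0.1]],[[0.01,0.24,0.85],[0.3,0.0,0.1]]]
[[[0.01,0.25,0.85],[0.3,0.0,0.1]],[[0.01,0.25,0.84],[0.3,0.0,0.1]],[[0.01,0.25,0.84],[0.3,0.0,0.1]],[[0.01,0.26,0.84],[0.3,0.0,0.1]],[[0.01,0.26,0.84],[0.3,0.0,0.1]]]
```

drive_tool --series '[[[-0.1,0.23,0.85],[0.3,0,0]],[[-0.1,0.23,0.85],[0.3,0,0]],[[-0.1,0.23,0.85],[0.3,0,0]],[[-0.1,0.24,0.85],[0.3,0,0]],[[-0.05,0.24,0.85],[0.3,0,0]]]'

```text
time: 32.95
eef_pos: [0.5123, 0.1728, 0.1307]
tcp_rot: [0.47, 0.524, -0.494, 0.511]
contact_force: [1.4, 0.9, -2.5]
opening: 0.649
```

drive_tool --series '[[[0,0.25,0.85],[0.3,0,0]],[[0,0.25,0.85],[0.3,0,0]],[[0,0.25,0.84],[0.3,0,0]],[[0,0.26,0.84],[0.3,0,0]],[[0,0.26,0.7],[0.3,0,0]]]'

```text
time: 33.45
eef_pos: [0.5803, -0.0358, 0.1127]
tcp_rot: [0.472, 0.524, -0.506, 0.497]
contact_force: [0.5, 0.1, -1.4]
opening: 0.649
```

```bash
python3 - <<'E'
from held import *
plan([.603,-.017,.08],2.3);d=cam("wrist","w43")
E
```

```text
t=33.5 tcp [580.3 -35.8 112.7] yawY 2.4 open 0.65 F [ 0.5  0.1 -1.4] q6 -0.26 n 1
[[[0.62,0.51,-0.36],[0.1,0.4,3.5]]]
```

View pics/w43.png

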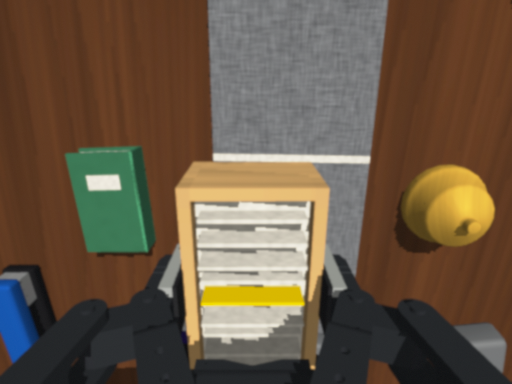

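```bash
python3 - <<'E'
from held import *
d=cam("wrist");m=masks(d);
r=f(d,"line",m["white"],.002,(205,148,380,168))
h,s,v=m["H"];f(d,"bell",(h>15)&(h<32)&(s>120),.03,(390,155,512,255))
P=plane(d,[[213.5,140],[380,140]],.002)*1000;print(P)
t=cam("top");mt=masks(t);h,s,v=mt["H"];f(t,"bell top",(h>15)&(h<32)&(s>120)&(v>100),.025,(238,140,270,170))
E
```

```text
line c [605.2 -17. ] L 129.7 S 6.0 yaw 3.1 [289. 151.]
bell c [728.5 -42.8] L 76.5 S 63.7 yaw 144.4 [447. 199.]
[[542.58152692 -10.59048696   2.        ]
 [678.61650767  -3.44444278   2.        ]]
bell top c [754.9 -50.8] L 38.4 S 16.1 yaw 89.1 [253. 150.]
```

drive_tool --series '[[[0.1,0.45,-0.2],[0,0.4,3.5]],[[0.2,0,0],[0,0,0]],[[0,0,0],[0,0,0]]]'

```text
time: 33.9
eef_pos: [0.5975, -0.0223, 0.0889]
tcp_rot: [0.488, 0.514, -0.492, 0.506]
contact_force: [-1.2, 0.0, -2.1]
opening: 0.647
```

```bash
python3 - <<'E'
from held import *
plan([.603,-.017,.04],2.3);d=cam("wrist","w44");held(d,[[175,188],[330,188]],.0463,.045)
E
```

```text
t=33.9 tcp [597.5 -22.3  88.9] yawY 2.3 open 0.65 F [-1.2  0.  -2.1] q6 -0.25 n 2
[[[0.49,0.06,-0.05],[0.0,-0.1,0.3]],[[0.49,0.06,-0.05],[0.0,-0.1,0.3]]]
width 56.669031042802615 edge dir 2.5897040108354576
centre [598.9 -22.9] minus tcp [ 1.  -0.6] in tool [-0.   1.   0.7]
```

View pics/w44.png

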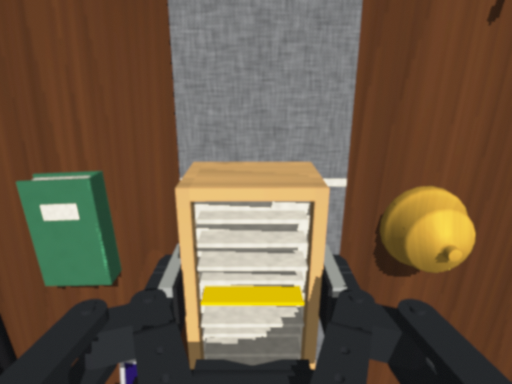

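drive_tool --series '[[[0.4,0.13,-0.11],[0,0,0.4]],[[0.5,0,0],[0,0,0.2]],[[0.3,0,0],[0,0,0]],[[0,0,0],[0,0,0]]]'

```text
time: 34.35
eef_pos: [0.6024, -0.0141, 0.0281]
tcp_rot: [0.489, 0.513, -0.489, 0.509]
contact_force: [0.6, 0.5, -3.0]
opening: 0.648
```

```bash
python3 - <<'E'
from held import *
plan([.6045,-.017,-.004],2.3);d=cam("wrist","w45");held(d,[[175,188],[330,188]],.0463,.045);edge(d,[[193.5,161.7],[311.5,161.7]],tool()[1][2]+.0063,45)
E
```

```text
t=34.4 tcp [602.4 -14.1  28.1] yawY 2.5 open 0.65 F [ 0.6  0.5 -3. ] q6 -0.24 n 1
[[[0.64,0.04,0.06],[0.2,-0.2,0.2]]]
width 56.46092117218386 edge dir 2.637272207418937
centre [603.3 -14.5] minus tcp [ 0.2 -0.2] in tool [-0.   0.2  0.2]
width 56.5 ang 2.6 centre [603.2 -14.5]
```

View pics/w45.png

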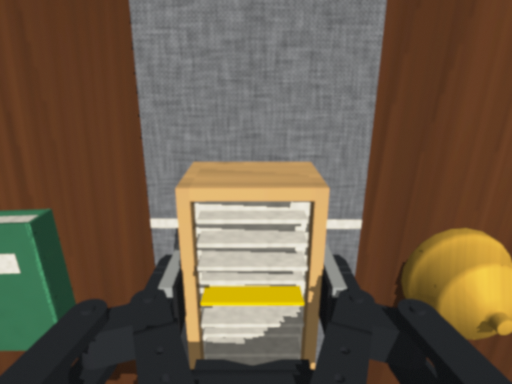

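drive_tool --series '[[[0.25,0.04,0.05],[0.2,-0.2,0.2]],[[0.22,0,0],[0,0,0]],[[0,0,0],[0,0,0]]]'

```text
time: 34.7
eef_pos: [0.6075, -0.0172, 0.0069]
tcp_rot: [0.491, 0.508, -0.488, 0.512]
contact_force: [-0.1, 0.6, -2.5]
opening: 0.65
```

```bash
python3 - <<'E'
from held import *
plan([.6045,-.017,-.004],2.3);d=cam("wrist","w46");held(d,[[175,188],[330,188]],.0463,.045)
# line ends
m=masks(d);f(d,"lineL",m["white"],.002,(130,225,180,290));f(d,"lineR",m["white"],.002,(326,225,390,290))
E
```

```text
t=34.7 tcp [607.5 -17.2   6.9] yawY 2.3 open 0.65 F [-0.1  0.6 -2.5] q6 -0.24 n 1
[[[0.22,-0.06,-0.01],[0.0,0.1,-0.4]]]
width 56.525349348751874 edge dir 2.235847544413205
centre [607.9 -17.5] minus tcp [-0.1 -0.1] in tool [-0.  -0.1  0.1]
lineL c [551.7 -19.7] L 24.0 S 5.6 yaw 2.3 [151. 234.]
lineR c [660.1 -14.9] L 20.9 S 5.6 yaw 2.0 [345. 233.]
```

View pics/w46.png

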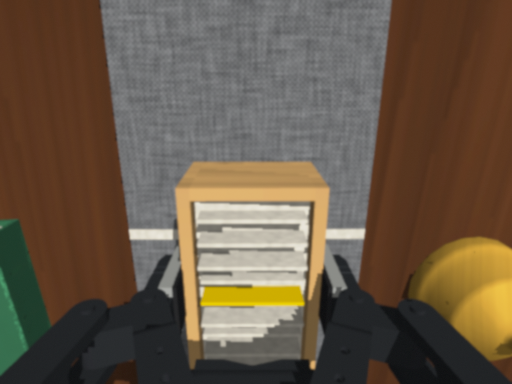

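drive_tool --series '[[[0.12,-0.05,0],[0,0.1,-0.4]],[[0.07,0,0],[0,0,0]],[[0,0,0],[0,0,0]]]'

```text
time: 35.05
eef_pos: [0.6064, -0.0179, -0.0014]
tcp_rot: [0.49, 0.509, -0.489, 0.511]
contact_force: [-0.3, 0.3, -2.0]
opening: 0.646
```

```bash
python3 - <<'E'
from held import *
plan([.605,-.017,-.0043],2.3);d=cam("wrist");held(d,[[175,188],[330,188]],.0463,.045)
E
```

```text
t=35.0 tcp [606.4 -17.9  -1.4] yawY 2.3 open 0.65 F [-0.3  0.3 -2. ] q6 -0.24 n 1
[[[0.06,-0.03,-0.02],[0.0,0.0,-0.2]]]
width 56.84727935731942 edge dir 2.305712110580136
centre [607.  -18.3] minus tcp [ 0.6 -0.4] in tool [0.  0.6 0.5]
```

drive_tool --series '[[[0.06,-0.03,-0.02],[0,0,0]],[[0.03,0,0],[0,0,0]],[[0,0,0],[0,0,0]]]'

```text
time: 35.4
eef_pos: [0.6055, -0.0169, -0.0041]
tcp_rot: [0.491, 0.509, -0.489, 0.511]
contact_force: [0.1, -0.2, -2.7]
opening: 0.65
```

```bash
python3 - <<'E'
from held import *
plan([.605,-.017,-.0043],2.3);d=cam("wrist");held(d,[[175,188],[330,188]],.0463,.045)
E
```

```text
t=35.4 tcp [605.5 -16.9  -4.1] yawY 2.3 open 0.65 F [ 0.1 -0.2 -2.7] q6 -0.24 n 1
[[[0.00,-0.01,0.00],[0.0,0.0,-0.2]]]
width 56.93999869080389 edge dir 2.301975149820336
centre [606.1 -17.5] minus tcp [ 0.5 -0.5] in tool [0.  0.5 0.5]
```

drive_tool --series '[[[0.04,0,0],[0,0,0]],[[0.02,0,0],[0,0,0]],[[0,0,0],[0,0,0]]]'

```text
time: 35.75
eef_pos: [0.606, -0.017, -0.0042]
tcp_rot: [0.49, 0.509, -0.489, 0.511]
contact_force: [-0.2, -0.4, -1.8]
opening: 0.646
```

drive_tool --series '[[[0,0,0],[0,0,0]],[[0,0,0],[0,0,0]],[[0,0,0],[0,0,0]],[[-0.5,0,0],[0,0,0]],[[-0.9,0,0],[0,0,0]]]' --grip 1

```text
time: 36.25
eef_pos: [0.601, -0.0163, 0.0594]
tcp_rot: [0.488, 0.513, -0.492, 0.507]
contact_force: [-0.7, -1.0, 0.6]
opening: 1.0
```

drive_tool --series '[[[-0.9,0,0.2],[0,0,0]],[[-0.6,0,0.6],[0,0,0]],[[0,0,0],[0,0,0]]]'

```text
time: 36.55
eef_pos: [0.6071, -0.0576, 0.1435]
tcp_rot: [0.489, 0.51, -0.489, 0.511]
contact_force: [0.3, -0.3, -1.3]
opening: 1.0
```

```bash
python3 - <<'E'
from held import *
plan([.45,-.4,.25],0);d=cam("wrist","w47");crop(d,180,60,340,240,"w47c",4)
E
```

```text
t=36.5 tcp [607.1 -57.6 143.5] yawY 2.4 open 1.00 F [ 0.3 -0.3 -1.3] q6 -0.30 n 9
[[[-0.24,-0.38,0.75],[0.3,0.0,-0.0]],[[-0.24,-0.38,0.75],[0.3,0.0,-0.0]],[[-0.24,-0.37,0.75],[0.3,0.0,-0.0]],[[-0.24,-0.37,0.75],[0.3,0.0,-0.0]],[[-0.24,-0.37,0.75],[0.3,0.0,-0.0]]]
[[[-0.24,-0.36,0.75],[0.3,0.0,-0.0]],[[-0.24,-0.36,0.76],[0.3,0.0,-0.0]],[[-0.24,-0.36,0.76],[0.3,0.0,-0.0]],[[-0.24,-0.35,0.76],[0.3,0.0,-0.0]]]
```

View pics/w47.png

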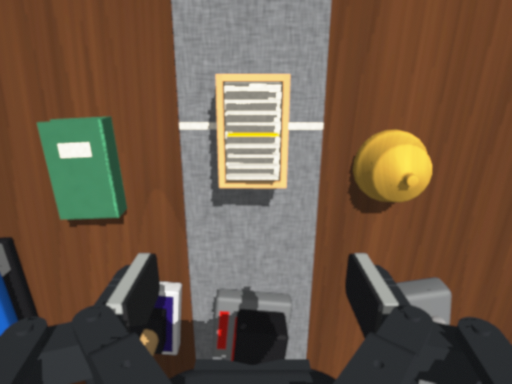

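View pics/w47c.png

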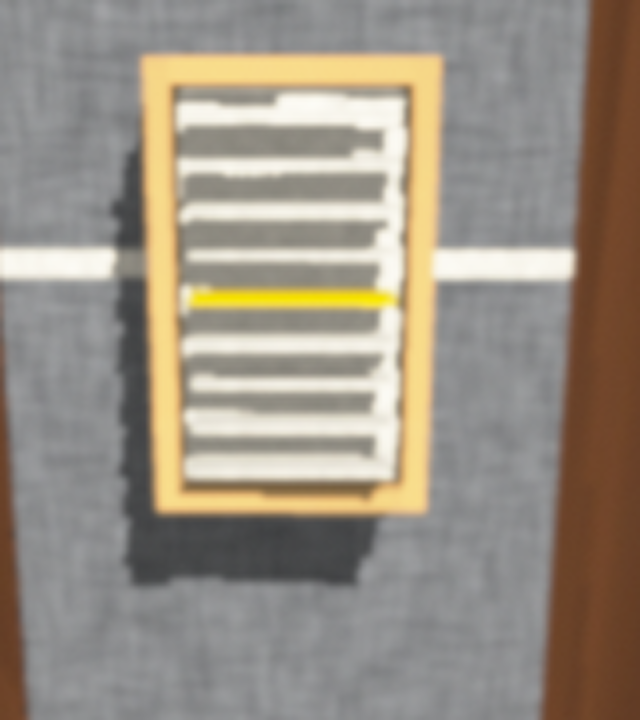

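```bash
python3 - <<'E'
from held import *
d=cam("wrist");P=plane(d,[[215.3,74],[290.5,74],[287,188],[219,188]],.042)*1000
print(P[:,:2].round(1),P.mean(0));m=masks(d)
e=(P[0]+P[1]-P[2]-P[3]);print(np.degrees(np.arctan2(e[1],e[0])))
L=plane(d,[[179,126],[324,126]],.002)*1000;print(L,L.mean(0))
f(d,"green",m["green"],.022,(30,100,130,225))
E
```

```text
[[574.9  28.3]
 [631.   30.8]
 [635.3 -59. ]
 [578.8 -61.5]] [604.99897683 -15.33388866  42.        ]
92.59214614200603
[[538.13425704 -17.48597661   2.        ]
 [669.12002639 -11.74471015   2.        ]] [603.62714172 -14.61534338   2.        ]
green c [457.4 -59.8] L 92.5 S 64.4 yaw 94.9 [ 84. 169.]
```

Box is within 2 mm of the line centre. Retreating for a final check.

drive_tool --series '[[[-0.8,-0.3,0],[0,0,0]],[[-0.4,-0.5,0.6],[0,0,0]],[[-0.2,-0.5,0.8],[0,0,0]],[[0,-0.3,0.9],[0,0,0]],[[0,-0.2,0.9],[0,0,0]]]'

```text
time: 37.15
eef_pos: [0.5153, -0.2121, 0.1965]
tcp_rot: [0.482, 0.524, -0.489, 0.504]
contact_force: [0.6, 0.0, -0.5]
opening: 0.998
```

drive_tool --series '[[[0,0,0.95],[0,0,0]],[[0,0,0.95],[0,0,0]],[[0,0,0.95],[0,0,0]],[[0,0,0.95],[0,0,0]],[[0,0,0],[0,0,0]]]'

```text
time: 37.65
eef_pos: [0.5207, -0.4053, 0.1775]
tcp_rot: [0.482, 0.531, -0.489, 0.496]
contact_force: [0.1, 0.5, -0.5]
opening: 0.998
```

```bash
python3 - <<'E'
from held import *
plan([.45,-.4,.25],0)
d=cam("top","t50");m=masks(d);h,s,v=m["H"]
f(d,"blue",m["blue"],.052,(165,170,215,215));f(d,"mat",((h>8)&(h<22)&(s>90)&(v>130))|m["blue"]|m["red"],.006,(165,170,212,215))
f(d,"green",m["green"],.022,(240,210,275,250))
crop(d,150,140,360,270,"t50c",3);e=cam("side");crop(e,150,110,330,290,"s50",3)
E
```

```text
t=37.6 tcp [ 520.7 -405.3  177.5] yawY 3.2 open 1.00 F [ 0.1  0.5 -0.5] q6 -0.86 n 3
[[[-0.46,-0.49,-0.08],[1.1,-0.6,0.8]],[[-0.47,-0.48,-0.06],[1.1,-0.6,0.8]],[[-0.48,-0.48,-0.05],[1.1,-0.6,0.8]]]
blue c [596.5 196.8] L 84.8 S 52.8 yaw 97.3 [186. 190.]
mat c [594.5 199.1] L 108.8 S 80.5 yaw 97.4 [186. 193.]
green c [450.7 -60.7] L 87.5 S 53.4 yaw 94.8 [257. 229.]
```

View pics/t50c.png

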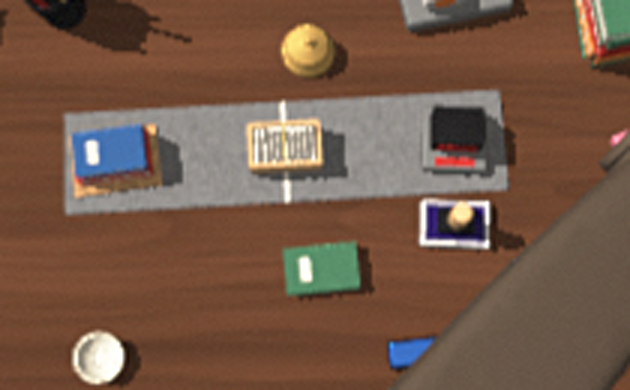

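View pics/s50.png

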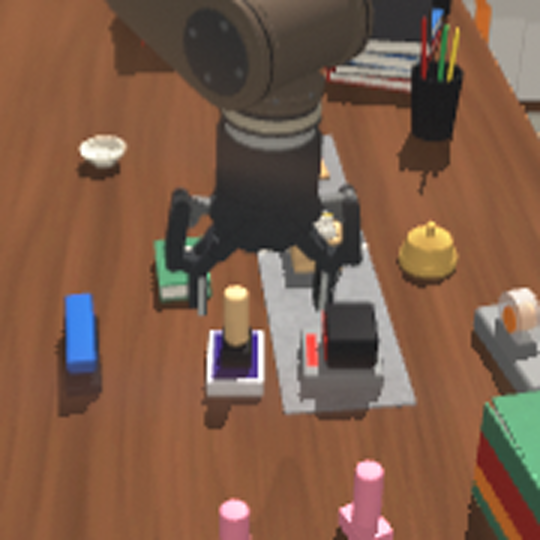

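```bash
python3 -c "
from plant import ctrl
print(ctrl.sign_off())"
```

```text
the job is handed in; nothing more can be done
None
```

The date-stamping place is set up as asked, in the order asked, and handed in at about 38 s of the 125 s. No verdict came back.

| Item | Last check |
|---|---|
| Red book | About 2 mm off the mat centre, within about 0.5° of square |
| Blue book | About 1 mm off the red book, within about 0.5° of square to it; about 3 mm off the mat centre |
| Ink pad | About 38–39 mm clear of the scanner foot, about 2 mm off its centre line, square within 0.2° |
| Stamp | Upright, within about 1 mm of the pad's middle just before release |
| Card box | Upright, about 1.5 mm off the runner's centre line, within about 0.3° of square |
| Green book | Unmoved: same top-camera reading within 1 mm |
| Brass bell and pink look-alikes | Never touched; the bell was not measured again and looks in place in the last picture |

- **First grasp:** My first try at the red book closed on nothing. The pictures put the closed fingertips about 20 mm behind the reported TCP, not 11 mm ahead as stated. I worked with the fingertip position as seen from then on.
- **Disagreements:** The camera readings disagreed by 2–3 mm here and there, mainly for the scanner's origin and for the mat and books between the top and wrist views. The stamp was checked only by eye after release.

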